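Load the drying cabinet with cemented heels and start it

ROBOT

A 6-joint arm with a two-finger parallel gripper is mounted at the origin on the work surface. World frame = base frame: x ahead of the robot, y to its left, z up, the work surface at z = 0. Lengths are in mm, angles in rad, forces in N, time in s.
With the tool pointing down it reaches from about 350 to 975 mm from the base axis. Payload 7.1 kg.
Tool frame: the origin (TCP) lies midway between the tips of the shut fingers; the grasp point (between the pads) lies 19 mm behind it (ctrl.grip_depth is the distance from the TCP to the grasp point, in mm); z points along the fingers, y is the line along which they close (so a half turn about z gives the same grasp; the last joint's range is limited). The gripper opens to 88 mm and grips with 3 to 60 N. Pads are 20 mm wide; open, the fingers measure 115 mm over their backs; the gripper's body (75 mm by 178 mm) begins 61 mm behind the grasp point.
Start: joints at [-1.205, 0.423, 1.63, -0, 1.089, -0.019], TCP at [234.625, -579.272, 222.675] pointing down, gripper open.
Joint ranges: [-3, 3], [-0.9, 2.11], [0.09, 2.58], [-1.31, 4.45], [0.11, 2.69], [-2.54, 2.54]. Speed limits (rad/s): [2.39, 2.39, 3.01, 3.14, 3.14, 3.14].

INTERFACE

Orientations are given as a rotation vector (axis times angle).
In Python, from workcell import get_obs, vision, ctrl gives the robot as it stands.
- The arm moves only by the tool step_arm, never from a script. Its argument "plan" is a list of rows, each a list of 7 numbers: the opening, from -1 (shut) to 1 (fully open), then the shift along the tool's x, y, z as a fraction of full scale, then the turn, a rotation vector about the tool's x, y, z as a fraction of full scale. In form: [[fingers, dx, dy, dz, wx, wy, wz], ...]. A call has 1 to 20 rows; each row shifts and turns the commanded pose from where the row before left it, along the tool's axes as they then stand; what a row does not reach is not made up. Full scale, the value 1, is 50 mm for a shift and 0.12 rad for a turn. A row lasts 1/8 s, in which the tool goes at most 62.5 mm and 10.7 degrees, less where a joint would pass 70% of its speed; a pose out of reach is approached as far as the arm can. A call with a number of a shift or a turn outside -1 to 1 is refused whole. A call with a gripper value outside its range is refused whole. The fingers move at their own pace and stop on an object; the grip force is fixed at half the most. Time passes only in rows, so rows that do not move let the fingers close. It gives the time, the measured TCP pose, the force, the opening and the grip force at its end, in the units of the state.
- get_obs(): the state, without advancing time (a new reading comes with each control period).
- vision.get_image(name): name is "side" or "top" or "wrist"; returns a dict with "pixels" (400x640x3 uint8, red, green, blue), "depth" (400x640 float32, mm along the optical axis (not along the pixel's ray), 0 where there is no reading), "fx", "fy", "cx", "cy" (pixels), "T" (4x4, takes a point from camera to world coordinates); the wrist camera has in their place "T_tool_cam" (4x4, takes a point from camera to tool coordinates, whose origin is the TCP and whose axes are the flange's). Camera axes: x right, y down, z forward; pixel columns grow to the right and rows downward; lengths in mm; the calibration is good to about 2 mm. A picture is of the moment at which its call begins: read the wrist's pose just before it.
- ctrl.close_job(): hands the job in; it is judged then, once.
The state is a dict: "t": time; "qpos": joint angles; "qvel": joint speeds; "joint_torque": joint torques, N m; "ee_pos": TCP position; "orientation": TCP orientation; "ft_force": force on the tool from outside, world axes, zero at the start; "moment": the same for the moment, N m; "width": finger opening in mm; "grasp_force": force on a finger pad.
Only numpy, scipy, OpenCV 4.12 (cv2) and the standard library are available. Lean on these libraries where they do the work, as an engineer would, in place of code of your own. Each camera call takes 0.05 s, during which the arm holds its last target. There are 200 camera calls.

TASK

The heel blocks on the paper sheet have just been brushed with cement and must dry. Pull the cabinet door open past its roller catch, pull the tray out, stand every heel on the tray with its yellow cemented face still up, slide the tray fully home, push the door shut until the catch snaps, and only then turn the drying-time dial clockwise until its white pointer stands at the red mark. Leave the spray bottle, the cement jar and the big last alone.

Things in the scene. Friction and masses are not known exactly. Their poses are not given: they have to be found in the camera images.
- heel0: block heel, a D in plan: 45 mm long (x), 48 mm wide (y), 38 mm high, about 90 g. Flat breast at -x; sides at y = +-24 mm flat and parallel from x = -22 to 0 mm; round back at +x. Brown layers on a black rubber foot, yellow cement on top. Origin: centre of the underside; z up out of the cemented face. Two to four heels are there in a start; an absent one is None.
- heel1: block heel, a D in plan: 45 mm long (x), 48 mm wide (y), 38 mm high, about 90 g. Flat breast at -x; sides at y = +-24 mm flat and parallel from x = -22 to 0 mm; round back at +x. Brown layers on a black rubber foot, yellow cement on top. Origin: centre of the underside; z up out of the cemented face. Two to four heels are there in a start; an absent one is None.
- heel2: block heel, a D in plan: 45 mm long (x), 48 mm wide (y), 38 mm high, about 90 g. Flat breast at -x; sides at y = +-24 mm flat and parallel from x = -22 to 0 mm; round back at +x. Brown layers on a black rubber foot, yellow cement on top. Origin: centre of the underside; z up out of the cemented face. Two to four heels are there in a start; an absent one is None.
- heel3: block heel, a D in plan: 45 mm long (x), 48 mm wide (y), 38 mm high, about 90 g. Flat breast at -x; sides at y = +-24 mm flat and parallel from x = -22 to 0 mm; round back at +x. Brown layers on a black rubber foot, yellow cement on top. Origin: centre of the underside; z up out of the cemented face. Two to four heels are there in a start; an absent one is None.
- sheet: sheet of kraft paper 300 x 290 mm lying flat on the bench (no thickness to speak of) on which the heels start. Origin: its centre.
- tray_floor (a point): middle of the top of the tray floor, 33 mm above the bench; moves with the tray; x points into the cabinet, y left, z up. Aluminium tray, inside its rim 129 mm (x) by 216 mm (y); the rim is 3 mm thick and stands 11 mm above the floor. Four heels fit in two rows of two. Pulled right out, the tray's back edge is 31 mm in front of the chamber's front edge.
- tray_pull (a point): centre of the tray's black pull, a block 14 (x) by 20 (y) by 22 mm (z) on a thin stem, 32 mm in front of the tray's front rim and 55 mm above the bench; axes as tray_floor. Tray home: 8 mm in front of the chamber's front edge, in the door's hollow. With the door open, a gripper tilted 25 to 30 degrees from straight down (fingers forward, closing along y) clears the roof's edge.
- tray (a joint): slide of the tray, m: 0 = fully home in the cabinet, 0.190 = right out towards the robot (end stop). Stiff by 1.5 N and stays where it is left.
- door_handle (a point): grip point on the door's handle, an upright steel bar 10 mm thick from 85 to 185 mm above the bench, 35 mm off the door's outer face, 34 mm from its free edge. The point is on the bar's axis, 165 mm above the bench; the roof is at 205 mm, so the bar can be pinched from above. Axes turn with the door; when shut, x points into the cabinet, y left.
- door_hinge (a point): point on the door's upright hinge axis, level with door_handle, at the door's left (+y) edge as the robot sees it; axes turn with the door. White dished door 260 mm wide, 36 mm thick, 12 to 205 mm above the bench, hollow inside (22 mm deep). From above, the handle bar is 226 mm from the hinge along the door (-y) and 53 mm in front of it (-x).
- door (a joint): door hinge, rad: 0 = shut; grows as the free edge swings towards the robot, then left, to 2.0. A sprung roller catch at the free edge holds it at 0: about 8 N at the handle pulls it through, about 9 N pushes it home. The roller's ridge is at about 0.03 rad; a door pushed too weakly stops at about 0.065 rad. Beyond that the hinge is slightly stiff and stays put.
- dial_grip (a point): on the dial's axis, at the height to grip, 242 mm above the bench. The dial is on the roof of the cabinet's left part: a black knob of 44 mm diameter with an upright bar grip 14 mm thick, 42 mm long, 32 mm high across it; the point is 7 mm below the bar's top and 23 mm above the skirt. x runs along the bar; the white pointer is on its -x half.
- dial (a joint): angle of the dial, rad: 0 = pointer straight towards the front of the cabinet, growing clockwise as seen from above, 0 to 4.2. The red mark lies at 2.30. Stiff by 0.04 N m, stays where it is left. It starts between 0.2 and 1.0.
- dial_pointer (a point): on the bar's top, in the white pointer line, 17 mm from the dial's axis.
- dial_mark (a point): middle of the red mark on the white dial plate, 28.5 mm from the dial's axis.
- cabinet: grey bench drying cabinet, fixed. Origin: on the bench below the middle of the chamber's front edge; x into the cabinet, y left. Chamber 260 mm wide (y = -130 to 130), 235 mm deep, 205 mm high, clear window in its roof; opening behind the door from 20 to 197 mm above the bench. A closed part on its left (y = 121 to 206 mm) carries the dial on its roof.
- spray_bottle: white spray bottle with red trigger head, 74 mm diameter, 223 mm high, to be left alone. Origin: centre of its foot.
- cement_jar: jar of cement, 72 mm diameter, 85 mm high, yellow label, to be left alone. Origin: centre of its foot.
- big_last: full-size wooden-coloured shoe last, 220 mm long, 70 mm wide, 94 mm high, standing on its sole, to be left alone. Origin: middle of its sole.

How it is judged:
By the outcome, as a careful person would: the job done as asked, in the order asked, and still so for the second after the job is handed in, with the robot touching nothing.
Of heel0, heel1, heel2, heel3 only 2 to 4 are there at a start; the rules pass over those that are not, and their reading is None.
At some moment in a run one of heel0, heel1, heel2, heel3 may be knocked a few centimetres aside while the robot is not near it.
Once in a run the grip may slacken for a moment while it holds something.
It also fails if it takes over 210 s, if anything falls off the work surface, if the arm or the gripper's body presses on something with over 40 N, if the wrist force passes 120 N, or if a joint passes its speed limit or range.

## Working session

There is one attempt and no reset: what is moved stays moved. The work goes in short steps, Python scripts to look and compute and a tool call to move; the robot and the scene stay as the last step left them, time stands still between calls to the robot, and variables do not carry over. Pictures are saved under pics/ and viewed, at most 14 in all, crops included, and the job is handed in when it is done.

Besides the shell and the picture viewer there is one more tool, called after "Call:" in YAML: its name, and indented under it one key for each argument. step_arm: Moves the arm, as the interface text tells. Its arguments: {"type":"object","properties":{"plan":{"type":"array","items":{"type":"array","items":{"type":"number","minimum":-1,"maximum":1}}}},"required":["plan"]}

```bash
mkdir -p pics; ls
cat > h.py <<'E'
import numpy as np, cv2
from scipy.spatial.transform import Rotation as R
from workcell import get_obs, vision, ctrl
def grab(n):
    o=get_obs(); im=vision.get_image(n); 
    if n=="wrist":
        T=np.eye(4);T[:3,:3]=R.from_rotvec(o["orientation"]).as_matrix();T[:3,3]=o["ee_pos"]
        im["T"]=T@im["T_tool_cam"]
    return im
def save(im,f,crop=None,s=1):
    p=im["pixels"]
    if crop: u0,v0,u1,v1=crop; p=p[v0:v1,u0:u1]
    p=cv2.resize(p,None,fx=s,fy=s,interpolation=cv2.INTER_CUBIC)
    cv2.imwrite("pics/"+f,cv2.cvtColor(p,cv2.COLOR_RGB2BGR))
def cloud(im):
    v,u=np.mgrid[0:400,0:640];d=im["depth"]
    P=np.stack([(u-im["cx"])/im["fx"]*d,(v-im["cy"])/im["fy"]*d,d,np.ones_like(d)],-1)
    W=P@im["T"].T; W=W[...,:3]; W[d==0]=np.nan
    return W
def ray(im,u,v,z):
    d=im["T"][:3,:3]@np.array([(u-im["cx"])/im["fx"],(v-im["cy"])/im["fy"],1]);c=im["T"][:3,3]
    return c+d*(z-c[2])/d[2]
E
cat > a.py <<'E'
from h import *
for n in ["top","side"]:
    im=grab(n); save(im,n+"0.png"); np.save(n+"0.npy",im,allow_pickle=True)
    print(n,np.round(im["T"],3).tolist(),im["fx"],im["cx"],im["cy"],(im["depth"]>0).mean())
o=get_obs();print({k:np.round(v,3).tolist() for k,v in o.items()}); print(ctrl.grip_depth)
E
python3 a.py
```

```text
pics
top [[-0.019, -0.991, 0.13, 402.478], [-1.0, 0.02, 0.006, 53.699], [-0.008, -0.13, -0.992, 1160.169], [0.0, 0.0, 0.0, 1.0]] 397.2382498087241 319.8015012499325 203.9551758727883 0.99594140625
side [[-0.813, 0.553, -0.182, 814.712], [0.582, 0.774, -0.248, 371.187], [0.003, -0.308, -0.951, 1452.562], [0.0, 0.0, 0.0, 1.0]] 404.61554839982546 320.1675984403251 199.35353215324176 0.9961328125
{'t': 0.1, 'qpos': [-1.205, 0.424, 1.631, 0.0, 1.089, -0.019], 'qvel': [-0.0, -0.003, -0.0, -0.001, -0.001, 0.001], 'joint_torque': [0.001, -54.561, -27.433, 0.065, 0.019, -0.0], 'ee_pos': [234.45, -578.798, 221.977], 'orientation': [-3.082, -0.6, 0.0], 'ft_force': [-0.242, -0.601, 0.095], 'moment': [0.034, -0.033, -0.015], 'grasp_force': 0.0, 'width': 87.785}
18.700000000000003
```

View pics/top0.png

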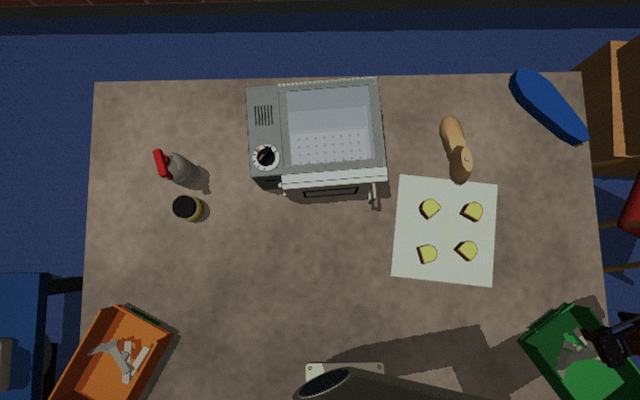

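View pics/side0.png

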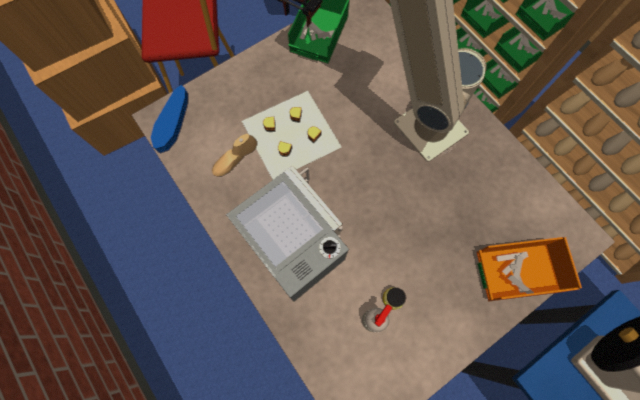

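Top view: the cabinet spans (248,80)–(386,185), its dial is at (265,157) and the handle at about (375,195). Four heels sit at (429,208), (472,211), (427,254) and (467,250). The side view shows the same layout. Next I need finer crops.

```bash
cat > b.py <<'E'
from h import *
im=np.load("top0.npy",allow_pickle=True).item(); s=np.load("side0.npy",allow_pickle=True).item()
save(im,"top0c.png",(240,75,400,215),5); save(s,"side0c.png",(220,160,360,305),4)
for nm,I in (("top",im),("side",s)):
    W=cloud(I); p=I["pixels"].astype(int)
    m=((p[...,0]>130)&(p[...,1]>110)&(p[...,2]<110)&(p[...,0]-p[...,2]>60)).astype(np.uint8)
    m&=(np.abs(W[...,2]-38)<15)
    n,l,st,c=cv2.connectedComponentsWithStats(m)
    for i in range(1,n):
        if 40<st[i,4]<600: 
            Q=W[l==i]; print(nm,np.round(c[i]),st[i,4],np.round(np.median(Q,0),1),np.round((np.nanmin(Q,0)+np.nanmax(Q,0))/2,1))
    roof=(np.abs(W[...,2]-205)<6)&(W[...,0]>350)
    (cx,cy),(w,h),a=cv2.minAreaRect(W[roof][:,:2].astype(np.float32)); print("roof",cx,cy,w,h,a,np.nanmedian(W[roof][:,2]))
    d=(np.abs(W[...,2]-249)<6)&(W[...,0]>350)&(np.abs(W[...,1]-210)<60);print("dial",np.nanmean(W[d],0),d.sum())
E
python3 b.py
```

```text
top [454. 133.] 400 [ 747.9 -331.4   41.8] [ 751.1 -334.8   36.6]
top [430. 207.] 206 [ 534.4 -251.9   38.2] [ 533.2 -255.3   38.8]
top [474. 210.] 210 [ 522.9 -377.    38.4] [ 520.6 -373.4   38.8]
top [468. 249.] 211 [ 413.8 -353.5   38.2] [ 409.9 -351.1   37.2]
top [428. 253.] 215 [ 405.  -239.7   38.3] [ 403.7 -240.1   38.1]
roof 701.6277465820312 174.0777130126953 272.5638427734375 547.7310180664062 3.547882080078125 204.84375736403604
dial [644.51295852 189.88736715 249.40543241] 109
side [295. 112.] 100 [ 413.  -353.4   35.5] [ 411.  -348.7   36.9]
side [269. 122.] 106 [ 522.5 -374.3   36.2] [ 521.8 -372.2   37. ]
side [313. 132.] 106 [ 407.1 -238.7   35.4] [ 404.2 -239.2   36.2]
side [284. 147.] 106 [ 535.  -250.2   35.3] [ 532.9 -253.8   35.2]
side [225. 161.] 227 [ 754.6 -332.3   36. ] [ 751.1 -331.8   37. ]
roof 806.965087890625 -410.576171875 313.75775146484375 1780.11181640625 11.864654541015625 202.8300804429797
dial [644.60017993 191.56224406 247.00251263] 58
```

View pics/top0c.png

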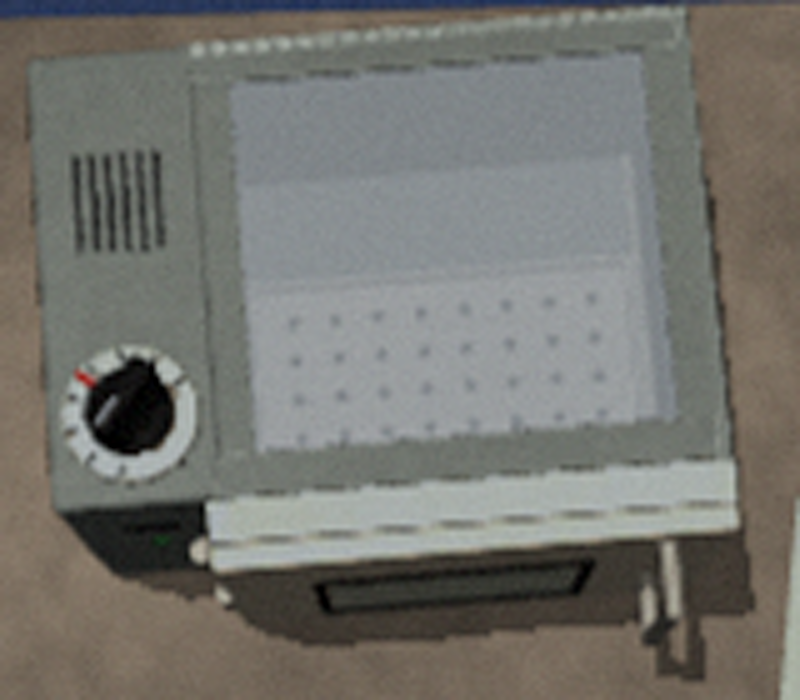

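Crop: the door's outer top edge runs from about (213,571) to (738,528), and the roof's front-left corner is at (55,505). The dial's white pointer is lower-left of its axis and the red mark upper-left at (84,379). I'll fit the cabinet frame from these.

```bash
cat > c.py <<'E'
from h import *
im=np.load("top0.npy",allow_pickle=True).item(); s=np.load("side0.npy",allow_pickle=True).item()
P=dict(doorFL=(213,571),doorFR=(739,528),doorBL=(208,501),doorBR=(736,460),roofFL=(53,508),roofBL=(30,62),roofBR=(689,10))
for k,(u,v) in P.items(): print(k,np.round(ray(im,240+(u+.5)/5-.5,75+(v+.5)/5-.5,205)[:2],1))
W=cloud(im)
m=(np.abs(W[...,2]-205)<4)&(W[...,0]>540)&(W[...,0]<850)&(np.abs(W[...,1]-70)<200)
r=cv2.minAreaRect(W[m][:,:2].astype(np.float32));print(r,np.round(cv2.boxPoints(r)))
# handle: points 60..195 high near
for nm,I in (("top",im),("side",s)):
    W=cloud(I); m=(W[...,2]>75)&(W[...,2]<195)&(W[...,0]<600)&(W[...,0]>500)&(np.abs(W[...,1]+60)<60)
    v,u=np.nonzero(m); print(nm); print(np.round(np.c_[u,v,W[m]],0).astype(int)[::max(1,len(u)//40)].tolist())
E
python3 c.py
```

```text
doorFL [566.5 150.5]
doorFR [ 582.6 -106.6]
doorBL [601.3 152.7]
doorBR [ 616.5 -106.5]
roofFL [599.4 228.8]
roofBL [829.1 241.3]
roofBR [849.2 -92.2]
((707.9515991210938, 68.71424865722656), (272.14739990234375, 335.94158935546875), 3.468122720718384) [[ 562.  228.]
 [ 582. -107.]
 [ 854.  -91.]
 [ 834.  245.]]
top
[[382, 181, 583, -95, 194], [375, 182, 582, -78, 189], [385, 182, 583, -105, 180], [367, 183, 581, -59, 182], [377, 183, 582, -85, 175], [349, 184, 578, -14, 192], [360, 184, 579, -42, 183], [370, 184, 581, -69, 165], [380, 184, 583, -96, 154], [350, 185, 578, -17, 173], [360, 185, 580, -44, 163], [370, 185, 581, -71, 150], [380, 185, 583, -98, 140], [351, 186, 578, -21, 161], [361, 186, 580, -48, 143], [371, 186, 582, -75, 132], [381, 186, 583, -103, 124], [352, 187, 577, -24, 152], [362, 187, 580, -52, 128], [372, 187, 569, -70, 191], [344, 188, 575, -3, 152], [354, 188, 578, -31, 130], [364, 188, 581, -59, 107], [374, 188, 566, -75, 191], [346, 189, 577, -10, 123], [356, 189, 577, -37, 118], [366, 189, 581, -66, 92], [342, 190, 576, 0, 110], [352, 190, 578, -28, 96], [
[... 1258 characters left out ...]
2, 154], [308, 173, 545, -71, 150], [300, 174, 577, -70, 191], [301, 174, 573, -69, 187], [307, 174, 549, -72, 145], [308, 174, 545, -71, 142], [307, 175, 548, -73, 132], [308, 175, 546, -70, 134], [307, 176, 549, -73, 123], [308, 176, 547, -69, 128], [309, 176, 541, -72, 113], [307, 177, 549, -72, 117], [308, 177, 547, -68, 122], [309, 177, 542, -71, 107], [307, 178, 549, -73, 103], [308, 178, 547, -70, 108], [309, 178, 541, -72, 95], [306, 179, 550, -79, 84], [307, 179, 549, -74, 92], [308, 179, 547, -70, 96], [309, 179, 541, -73, 84], [306, 180, 553, -74, 88], [307, 180, 550, -72, 88], [308, 180, 548, -70, 89], [306, 181, 555, -71, 88], [307, 181, 552, -70, 86], [304, 186, 591, -26, 195]]
```

View pics/side0c.png

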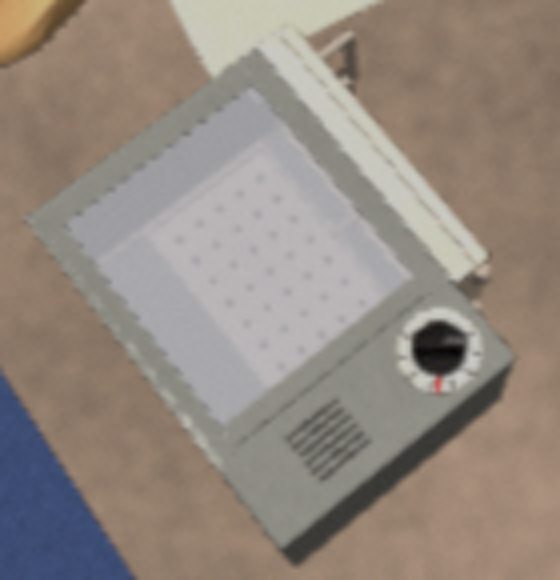

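```bash
cat >> h.py <<'E'
C0=np.array([610.5,24.9]); YAW=0.0605
def cab(x,y,z=None):
    c,s=np.cos(YAW),np.sin(YAW); p=C0+[c*x-s*y,s*x+c*y]
    return p if z is None else np.array([*p,z])
def rot(yang,tilt=0):
    "tool down, y axis at world angle yang; tilt rotates about tool y (rad)"
    y=np.array([np.cos(yang),np.sin(yang),0]);z=np.array([0,0,-1.]);x=np.cross(y,z)
    return R.from_matrix(np.c_[x,y,z])*R.from_rotvec([0,tilt,0])
def go(pos,Rt=None,start=None):
    "full-scale units: shift (in present tool axes), then turn"
    o=get_obs() if start is None else start; Rn=R.from_rotvec(o["orientation"]); 
    d=Rn.inv().apply(np.array(pos)-o["ee_pos"])/50
    w=np.zeros(3) if Rt is None else (Rn.inv()*Rt).as_rotvec()/.12
    print("shift",np.round(d,3),"then turn",np.round(w,3)); return d,w
E
python3 - <<'E'
from h import *
im=np.load("top0.npy",allow_pickle=True).item(); W=cloud(im)
h=cab(-71,-96,235);print(h); go(h,rot(YAW+np.pi/2))
m=(W[...,2]>40)&(W[...,1]>280)&(W[...,1]<500)&(W[...,0]<720)&(W[...,0]>400)
print(np.nanmin(W[m],0),np.nanmax(W[m],0)); m&=(np.abs(W[...,2]-85)<5);print(np.nanmedian(W[m],0))
E
```

```text
[545.43435677 -75.21724163 235.        ]
shift [ 9.546 -7.001 -0.25 ] then turn [-2.0000e-03 -1.6000e-02 -2.3477e+01]
[510.18974751 398.22951976  40.1556487 ] [683.9892975  469.50559448 228.30888823]
[547.66173141 432.4748659   85.7851701 ]
```

Call:
step_arm:
  plan:
    - [1, 0.955, -0.7, -0.025, 0, 0, 0]
    - [1, 0.955, -0.7, -0.025, 0, 0, 0]
    - [1, 0.955, -0.7, -0.025, 0, 0, 0]
    - [1, 0.955, -0.7, -0.025, 0, 0, 0]
    - [1, 0.955, -0.7, -0.025, 0, 0, 0]
    - [1, 0.955, -0.7, -0.025, 0, 0, 0]
    - [1, 0.955, -0.7, -0.025, 0, 0, 0]
    - [1, 0.955, -0.7, -0.025, 0, 0, 0]
    - [1, 0.955, -0.7, -0.025, 0, 0, 0]
    - [1, 0.955, -0.7, -0.025, 0, 0, 0]

```text
t: 1.35
ee_pos: [546.5, -73.8, 235.1]
orientation: [3.084, 0.601, -0.0]
ft_force: [1.2, 0.4, -0.1]
width: 87.5
grasp_force: 0.0
```

Call:
step_arm:
  plan:
    - [1, 0, 0, 0, 0, 0, -1]
    - [1, 0, 0, 0, 0, 0, -1]
    - [1, 0, 0, 0, 0, 0, -1]
    - [1, 0, 0, 0, 0, 0, -1]
    - [1, 0, 0, 0, 0, 0, -1]
    - [1, 0, 0, 0, 0, 0, -1]
    - [1, 0, 0, 0, 0, 0, -1]
    - [1, 0, 0, 0, 0, 0, -1]
    - [1, 0, 0, 0, 0, 0, -1]
    - [1, 0, 0, 0, 0, 0, -1]
    - [1, 0, 0, 0, 0, 0, -1]
    - [1, 0, 0, 0, 0, 0, -1]
    - [1, 0, 0, 0, 0, 0, -1]
    - [1, 0, 0, 0, 0, 0, -1]
    - [1, 0, 0, 0, 0, 0, -1]
    - [1, 0, 0, 0, 0, 0, -1]
    - [1, 0, 0, 0, 0, 0, -1]
    - [1, 0, 0, 0, 0, 0, -1]
    - [1, 0, 0, 0, 0, 0, -1]
    - [1, 0, 0, 0, 0, 0, -1]

```text
t: 3.85
ee_pos: [545.5, -75.6, 234.8]
orientation: [-0.551, -3.092, 0.0]
ft_force: [-0.3, 0.8, 0.3]
width: 88.0
grasp_force: 0.0
```

Call:
step_arm:
  plan:
    - [0, 0, 0, 0, 0, 0, -1]
    - [0, 0, 0, 0, 0, 0, -1]
    - [0, 0, 0, 0, 0, 0, -1]
    - [0, 0, 0, 0, 0, 0, -0.48]
    - [0, 0, 0, 0, 0, 0, 0]

```text
t: 4.47
ee_pos: [545.6, -75.6, 234.9]
orientation: [0.095, -3.139, -0.0]
ft_force: [-0.4, -0.9, -0.2]
width: 44.2
grasp_force: 0.0
```

Run:
```python
from h import *
go(cab(-71,-96,146),rot(YAW+np.pi/2)); print(get_obs()["width"],get_obs()["qpos"])
im=grab("wrist"); save(im,"w1.png")
W=cloud(im); m=(W[...,2]>170)&(W[...,2]<195)&(W[...,0]<575)&(W[...,0]>520)&(np.abs(W[...,1]+75)<25)
Q=W[m];print(len(Q)); 
for z0 in (172,177,182,187):
    q=Q[np.abs(Q[:,2]-z0)<2.5]; 
    if len(q): print(z0,len(q),np.percentile(q,[5,50,95],axis=0).round(1).tolist())
```

```text
shift [1.000e-03 7.000e-03 1.777e+00] then turn [ 0.001 -0.006 -0.002]
44.22367928815932 [-1.59268533e-01  3.00422739e-01  1.78405851e+00  2.02346578e-05
  1.05782297e+00 -1.79032040e+00]
581
172 18 [[539.3, -82.8, 170.7], [539.9, -78.3, 173.2], [542.5, -74.2, 174.1]]
177 19 [[539.4, -82.1, 175.0], [540.3, -78.7, 177.0], [543.1, -73.5, 178.9]]
182 21 [[539.1, -82.6, 179.9], [540.0, -78.7, 182.2], [542.1, -74.4, 184.0]]
187 157 [[539.7, -82.8, 186.0], [552.8, -76.1, 188.3], [572.1, -72.0, 189.4]]
```

View pics/w1.png

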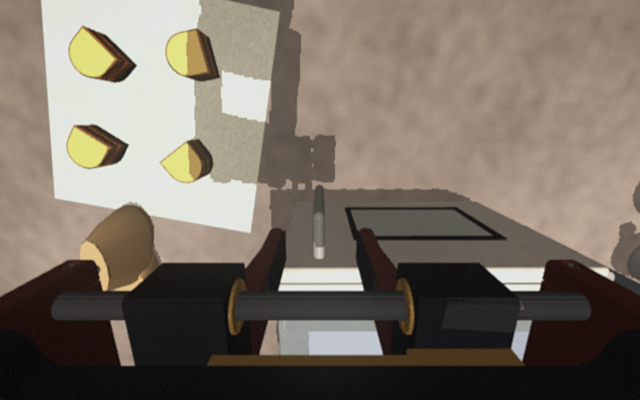

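The wrist view shows the handle bar at (319,220), between the fingers. Two views agree on about (545,-77). I'll go down, pinch it and start the arc.

Call:
step_arm:
  plan:
    - [0, 0, -0.01, 0.6, 0, 0, 0]
    - [0, 0, -0.01, 0.6, 0, 0, 0]
    - [0, 0, -0.01, 0.55, 0, 0, 0]
    - [0, 0, 0, 0, 0, 0, 0]
    - [-1, 0, 0, 0, 0, 0, 0]
    - [-1, 0, 0, 0, 0, 0, 0]
    - [-1, 0, 0, 0, 0, 0, 0]
    - [-1, 0, 0, 0, 0, 0, 0]

```text
t: 5.52
ee_pos: [546.2, -77.5, 148.3]
orientation: [-0.096, 3.139, -0.001]
ft_force: [-0.1, 0.7, 2.9]
width: 9.4
grasp_force: 30.0
```

Call:
step_arm:
  plan:
    - [-1, 0.09, 0.025, 0, 0, 0, 0.17]
    - [-1, 0.09, 0.025, 0, 0, 0, 0.17]
    - [-1, 0.09, 0.025, 0, 0, 0, 0.17]
    - [-1, 0.18, 0.05, 0, 0, 0, 0.33]

```text
t: 6.02
ee_pos: [523.4, -72.5, 148.3]
orientation: [0.065, 3.14, -0.003]
ft_force: [-1.8, -8.8, 6.9]
width: 10.0
grasp_force: 30.0
```

Call:
step_arm:
  plan:
    - [-1, 0.446, 0.128, 0, 0, 0, 0.833]
    - [-1, 0.446, 0.128, 0, 0, 0, 0.833]
    - [-1, 0.446, 0.128, 0, 0, 0, 0.833]
    - [-1, 0.446, 0.128, 0, 0, 0, 0.833]
    - [-1, 0.446, 0.128, 0, 0, 0, 0.833]
    - [-1, 0.446, 0.128, 0, 0, 0, 0.833]
    - [-1, 0.446, 0.128, 0, 0, 0, 0.833]

```text
t: 6.9
ee_pos: [391.8, 20.8, 148.2]
orientation: [-1.142, -2.925, 0.002]
ft_force: [-2.3, -3.5, 12.9]
width: 9.5
grasp_force: 30.0
```

Call:
step_arm:
  plan:
    - [-1, 0.446, 0.128, 0, 0, 0, 0.833]
    - [-1, 0.446, 0.128, 0, 0, 0, 0.833]
    - [-1, 0.446, 0.128, 0, 0, 0, 0.833]
    - [-1, 0.446, 0.128, 0, 0, 0, 0.833]
    - [-1, 0.446, 0.128, 0, 0, 0, 0.833]
    - [-1, 0.446, 0.128, 0, 0, 0, 0.833]
    - [-1, 0.446, 0.128, 0, 0, 0, 0.833]

```text
t: 7.78
ee_pos: [352.9, 175.9, 148.3]
orientation: [-2.076, -2.357, 0.001]
ft_force: [-0.7, -1.7, 8.2]
width: 9.4
grasp_force: 30.0
```

Run:
```python
from h import *
o=get_obs();H=cab(-18,130);p=o["ee_pos"][:2]-H;h=cab(-71,-96)-H
print(np.hypot(*p),np.hypot(*h),(np.arctan2(h[1],h[0])-np.arctan2(p[1],p[0]))%(2*np.pi),o["qpos"].round(2))
y=R.from_rotvec(o["orientation"]).apply([0,1,0]);print(np.arctan2(y[1],y[0]),YAW+np.pi/2)
```

```text
232.85558377208662 232.13142829009604 1.4968478265030223 [0.43 0.21 2.17 0.   0.76 0.3 ]
0.12677865958242937 1.6312963267948966
```

Call:
step_arm:
  plan:
    - [-1, 0.446, 0.128, 0, 0, 0, 0.833]
    - [-1, 0.446, 0.128, 0, 0, 0, 0.833]
    - [-1, 0.446, 0.128, 0, 0, 0, 0.833]
    - [-1, 0.446, 0.128, 0, 0, 0, 0.833]
    - [-1, 0, 0, 0, 0, 0, 0]
    - [0, 0, 0, 0, 0, 0, 0]
    - [0, 0, 0, 0, 0, 0, 0]
    - [0, 0, 0, -0.8, 0, 0, 0]
    - [0, 0, 0, -0.8, 0, 0, 0]
    - [0, 0, 0, -0.8, 0, 0, 0]

```text
t: 9.02
ee_pos: [380.6, 262.8, 268.6]
orientation: [-2.499, -1.903, 0.001]
ft_force: [1.0, 0.4, 0.3]
width: 43.9
grasp_force: 0.0
```

Run:
```python
from h import *
im=grab("top"); save(im,"top1.png",(220,70,540,310),2.5)
o=get_obs();print(o["qpos"].round(2))
y=R.from_rotvec(o["orientation"]).apply([0,1,0]);print(np.arctan2(y[1],y[0]))
```

```text
[0.58 0.12 1.92 0.   1.09 0.85]
-0.2690256359351264
```

View pics/top1.png

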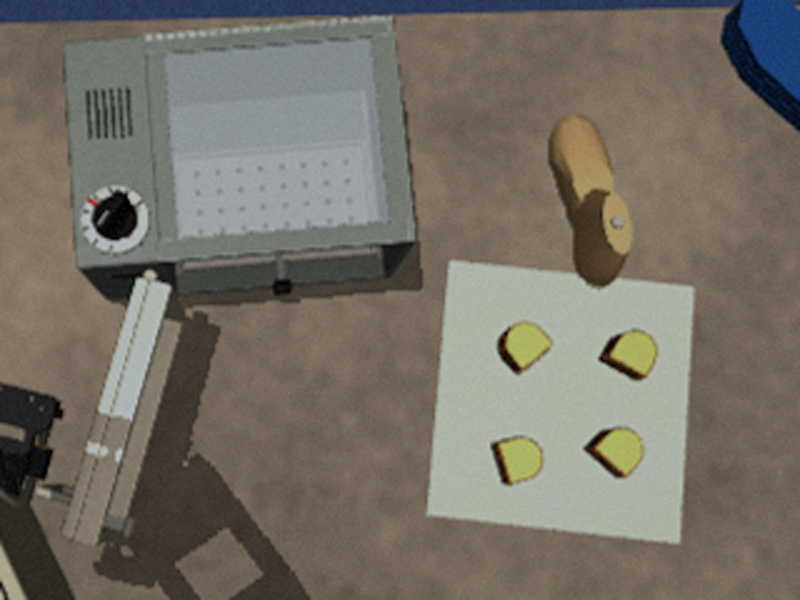

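The top view shows the door standing open at about 1.9 rad. The tray pull is at crop pixel (282,287). I'll measure the pull in both views.

Run:
```python
from h import *
for n in("top","side"):
    im=grab(n);W=cloud(im);L=(W[...,:2]-C0)@np.array([[np.cos(YAW),-np.sin(YAW)],[np.sin(YAW),np.cos(YAW)]])
    m=(W[...,2]>48)&(W[...,2]<75)&(L[...,0]>-30)&(L[...,0]<4)&(np.abs(L[...,1])<40)&(im["pixels"].sum(-1)<130)
    print(n,m.sum(),np.round(np.c_[L[m],W[m][:,2]].min(0),1),np.round(np.c_[L[m],W[m][:,2]].max(0),1),np.round(np.median(np.c_[L[m],W[m][:,2]],0),1))
d,w=go([490,22,268]);
R0=R.from_rotvec(get_obs()["orientation"]);print((R0.inv()*rot(YAW-np.pi/2)).as_rotvec()/.12)
```

```text
top 34 [-14.5  -8.   51.3] [-3.4  9.3 69.5] [-9.7  0.8 66.2]Traceback (most recent call last):
  File "<stdin>", line 5, in <module>
    return umr_minimum(a, axis, None, out, keepdims, initial, where)
ValueError: zero-size array to reduction operation minimum which has no identity
```

Run:
```python
from h import *
d,w=go([490,22,268]);
R0=R.from_rotvec(get_obs()["orientation"]);print((R0.inv()*rot(YAW-np.pi/2)).as_rotvec()/.12)
```

```text
shift [-4.085  3.369  0.022] then turn [0. 0. 0.]
[ 2.89529485e-03 -3.57297564e-02  1.03448345e+01]
```

Call:
step_arm:
  plan:
    - [0, -0.817, 0.674, 0, 0, 0, 0]
    - [0, -0.817, 0.674, 0, 0, 0, 0]
    - [0, -0.817, 0.674, 0, 0, 0, 0]
    - [0, -0.817, 0.674, 0, 0, 0, 0]
    - [0, -0.817, 0.674, 0, 0, 0, 0]
    - [0, 0, 0, 0, 0, 0, 1]
    - [0, 0, 0, 0, 0, 0, 1]
    - [0, 0, 0, 0, 0, 0, 1]
    - [0, 0, 0, 0, 0, 0, 1]
    - [0, 0, 0, 0, 0, 0, 1]
    - [0, 0, 0, 0, 0, 0, 1]
    - [0, 0, 0, 0, 0, 0, 1]
    - [0, 0, 0, 0, 0, 0, 1]
    - [0, 0, 0, 0, 0, 0, 1]
    - [0, 0, 0, 0, 0, 0, 1]
    - [0, 0, 0, 0, 0, 0, 0.34]

```text
t: 11.18
ee_pos: [488.1, 21.6, 265.7]
orientation: [-3.14, -0.093, 0.005]
ft_force: [0.5, 0.3, -0.1]
width: 43.6
grasp_force: 0.0
```

Call:
step_arm:
  plan:
    - [0, 0, 0, 0, 0, 1, 0]
    - [0, 0, 0, 0, 0, 1, 0]
    - [0, 0, 0, 0, 0, 1, 0]
    - [0, 0, 0, 0, 0, 0.92, 0]
    - [0, 0, 0, 0, 0, 0, 0]

```text
t: 11.8
ee_pos: [486.4, 21.5, 265.2]
orientation: [-3.042, -0.093, -0.72]
ft_force: [0.7, -0.2, -0.0]
width: 43.7
grasp_force: 0.0
```

Run:
```python
from h import *
Rt=rot(YAW-np.pi/2,.47); z=Rt.apply([0,0,1]); g=cab(-8.5,.5,55); T=g+18.7*z
print(T,z); go(T-110*z,Rt); go(T)
im=grab("wrist"); W=cloud(im);c,s=np.cos(YAW),np.sin(YAW);L=(W[...,:2]-C0)@np.array([[c,-s],[s,c]])
m=(W[...,2]>46)&(W[...,2]<75)&(L[...,0]>-30)&(L[...,0]<4)&(np.abs(L[...,1])<30)
Q=np.c_[L[m],W[m][:,2]];print(len(Q),np.percentile(Q,[3,50,97],axis=0).round(1))
```

```text
[610.43879875  25.39720926  38.32767301] [ 0.4520577   0.02738291 -0.89156829]
shift [0.172 0.074 2.968] then turn [-0.005  0.041  0.003]
shift [0.183 0.076 5.168] then turn [0. 0. 0.]
186 [[-17.7 -11.7  49.7]
 [-12.3  -2.5  66. ]
 [  2.2   6.2  68. ]]
```

Call:
step_arm:
  plan:
    - [0, 0.06, 0.03, 0.8, 0, 0, 0]
    - [0, 0.06, 0.03, 0.8, 0, 0, 0]
    - [0, 0.06, 0.03, 0.8, 0, 0, 0]
    - [0, 0, 0, 0.8, 0, 0, 0]
    - [0, 0, 0, 0.7, 0, 0, 0]
    - [0, 0, 0, 0.7, 0, 0, 0]
    - [0, 0, 0, 0.5, 0, 0, 0]

```text
t: 12.72
ee_pos: [620.6, 23.7, 53.5]
orientation: [-3.043, -0.096, -0.685]
ft_force: [0.7, -0.3, -0.1]
width: 44.1
grasp_force: 0.0
```

Call:
step_arm:
  plan:
    - [-1, 0, 0, 0, 0, 0, 0]
    - [-1, 0, 0, 0, 0, 0, 0]
    - [-1, 0, 0, 0, 0, 0, 0]
    - [-1, 0, 0, 0, 0, 0, 0]

```text
t: 13.22
ee_pos: [619.1, 23.3, 56.5]
orientation: [-3.043, -0.096, -0.691]
ft_force: [0.9, -1.1, -0.9]
width: 18.5
grasp_force: 30.0
```

Run:
```python
from h import *
o=get_obs(); go(o["ee_pos"]-188*np.array([np.cos(YAW),np.sin(YAW),0]))
```

```text
shift [-3.391 -0.015 -1.624] then turn [0. 0. 0.]
```

The grasp sits too high and too far forward: TCP (619,23,57) against (610,25,38) planned. I'll open and find out why.

Call:
step_arm:
  plan:
    - [0, 0, 0, 0, 0, 0, 0]
    - [0, 0, 0, 0, 0, 0, 0]
    - [0, 0, 0, 0, 0, 0, 0]

```text
t: 13.6
ee_pos: [619.5, 23.5, 56.2]
orientation: [-3.042, -0.096, -0.691]
ft_force: [0.0, 0.4, 1.0]
width: 42.5
grasp_force: 0.0
```

Run:
```python
from h import *
o=get_obs(); print(o["qpos"].round(2),o["ee_pos"],R.from_rotvec(o["orientation"]).as_matrix().round(3))
Rt=rot(YAW-np.pi/2,.47); z=Rt.apply([0,0,1]); T=cab(-8.5,-.5,55)+18.7*z;print(T); go(T,Rt)
```

```text
[0.   0.56 2.03 0.3  0.11 1.22] [619.45608538  23.47038319  56.19402597] [[ 0.9    0.065  0.431]
 [ 0.056 -0.998  0.033]
 [ 0.432 -0.006 -0.902]]
[610.49926185  24.39903883  38.32767301]
shift [-0.315 -0.028  0.246] then turn [-0.06   0.195  0.008]
```

```bash
cat > fk.py <<'E'
from h import *
from scipy.optimize import least_squares
D=np.array([[.424,1.631,1.089,624.5,222.0],[.3004,1.7841,1.0578,550.8,234.9],[.12,1.92,1.09,462.5,268.6],[.21,2.17,.76,394.3,148.3]])
o=get_obs();q=o["qpos"];print(q.round(4),R.from_rotvec(o["orientation"]).apply([0,0,1]))
D=np.vstack([D,[q[1],q[2],q[4]*np.cos(q[3]),np.hypot(*o["ee_pos"][:2]),o["ee_pos"][2]]])
def fk(p,q2,q3,q5):
    r0,h,L1,L2,b,d=p;s=q2+q3;f=s+q5
    return r0+L1*np.sin(q2)+L2*np.sin(s+b)+d*np.sin(f),h+L1*np.cos(q2)+L2*np.cos(s+b)+d*np.cos(f)
def f(p):
    r,z=fk(p,*D[:,:3].T); return np.r_[r-D[:,3],z-D[:,4],(p-P0)*[.01,.01,.01,.01,5,.01]]
P0=np.array([0,300,450,450,0,250.])
s=least_squares(f,P0);P=s.x
if __name__=="__main__":
    print(P.round(2),s.fun[:10].round(1),get_obs()["qpos"].round(3))
    print(vision.get_image("wrist")["T_tool_cam"].round(2).tolist())
    for t in (.47,.4,.35,.3,.25,.2):
        for out in (0,.05,.1,.19):
            T=cab(-8.5-out*1000,0,55)+18.7*rot(YAW-np.pi/2,t).apply([0,0,1]); r=np.hypot(*T[:2])
            g=lambda a:np.array(fk(P,a[0],a[1],np.pi-t-a[0]-a[1]))-[r,T[2]]
            a=least_squares(g,[.5,2]).x; print(t,out,a.round(2),"q5",round(np.pi-t-a.sum(),3))
E
python3 fk.py
```

```text
[0.0026 0.56   2.0324 0.3023 0.1085 1.2168] [ 0.43071167  0.0333402  -0.90187354]
[1.0400e+00 2.9038e+02 5.7677e+02 4.8522e+02 1.7000e-01 3.0335e+02] [-0.4 -1.6  1.9  0.   0.1 -2.6 -1.6  3.5  1.4 -0.7] [0.003 0.56  2.032 0.302 0.108 1.217]
[[0.0, -0.96, -0.27, 74.48], [1.0, 0.0, -0.0, 0.7], [0.0, -0.27, 0.96, -163.3], [0.0, 0.0, 0.0, 1.0]]
0.47 0 [0.59 2.07] q5 0.013
0.47 0.05 [0.56 2.17] q5 -0.061
0.47 0.1 [0.53 2.28] q5 -0.139
0.47 0.19 [0.51 2.46] q5 -0.302
0.4 0 [0.59 2.03] q5 0.127
0.4 0.05 [0.55 2.14] q5 0.056
0.4 0.1 [0.52 2.24] q5 -0.018
0.4 0.19 [0.48 2.43] q5 -0.167
0.35 0 [0.59 2.  ] q5 0.206
0.35 0.05 [0.55 2.11] q5 0.137
0.35 0.1 [0.51 2.21] q5 0.065
0.35 0.19 [0.47 2.4 ] q5 -0.076
0.3 0 [0.59 1.97] q5 0.284
0.3 0.05 [0.55 2.08] q5 0.216
0.3 0.1 [0.51 2.18] q5 0.146
0.3 0.19 [0.46 2.37] q5 0.012
0.25 0 [0.59 1.94] q5 0.36
0.25 0.05 [0.55 2.05] q5 0.293
0.25 0.1 [0.51 2.15] q5 0.225
0.25 0.19 [0.46 2.34] q5 0.095
0.2 0 [0.6  1.91] q5 0.435
0.2 0.05 [0.56 2.02] q5 0.368
0.2 0.1 [0.52 2.12] q5 0.302
0.2 0.19 [0.46 2.31] q5 0.176
```

q5 is at its lower limit, and the wrist camera is on the roof side. I'll back off, give the wrist a half turn so the camera faces the robot, and use less tilt.

Call:
step_arm:
  plan:
    - [0, 0, 0, -0.6, 0, 0, 0]
    - [0, 0, 0, -0.6, 0, 0, 0]
    - [0, 0, 0, -0.6, 0, 0, 0]
    - [0, 0, 0, -0.6, 0, 0, 0]
    - [0, 0, 0, -0.6, 0, 0, 0]
    - [0, 0, 0, 0, 0, -1, 0]
    - [0, 0, 0, 0, 0, -1, 0]
    - [0, 0, 0, 0, 0, -1, 0]
    - [0, 0, 0, 0, 0, -0.7, 0]
    - [0, 0, 0, 0, 0, 0, -1]
    - [0, 0, 0, 0, 0, 0, -1]
    - [0, 0, 0, 0, 0, 0, -1]
    - [0, 0, 0, 0, 0, 0, -1]
    - [0, 0, 0, 0, 0, 0, -1]
    - [0, 0, 0, 0, 0, 0, -1]

```text
t: 15.52
ee_pos: [554.7, 18.4, 191.2]
orientation: [-2.896, -1.205, -0.006]
ft_force: [0.9, 0.1, 1.2]
width: 43.7
grasp_force: 0.0
```

Call:
step_arm:
  plan:
    - [0, 0, 0, 0, 0, 0, -1]
    - [0, 0, 0, 0, 0, 0, -1]
    - [0, 0, 0, 0, 0, 0, -1]
    - [0, 0, 0, 0, 0, 0, -1]
    - [0, 0, 0, 0, 0, 0, -1]
    - [0, 0, 0, 0, 0, 0, -1]
    - [0, 0, 0, 0, 0, 0, -1]
    - [0, 0, 0, 0, 0, 0, -1]
    - [0, 0, 0, 0, 0, 0, -1]
    - [0, 0, 0, 0, 0, 0, -1]
    - [0, 0, 0, 0, 0, 0, -1]
    - [0, 0, 0, 0, 0, 0, -1]
    - [0, 0, 0, 0, 0, 0, -1]
    - [0, 0, 0, 0, 0, 0, -1]
    - [0, 0, 0, 0, 0, 0, -1]
    - [0, 0, 0, 0, 0, 0, -1]
    - [0, 0, 0, 0, 0, 0, -1]
    - [0, 0, 0, 0, 0, 0, -1]
    - [0, 0, 0, 0, 0, 0, -1]
    - [0, 0, 0, 0, 0, 0, -1]

```text
t: 18.02
ee_pos: [554.7, 18.4, 191.2]
orientation: [-0.074, 3.139, 0.01]
ft_force: [-0.2, -0.7, -0.2]
width: 44.1
grasp_force: 0.0
```

Run:
```python
from h import *
o=get_obs();print(o["qpos"].round(2),o["ee_pos"])
Rt=rot(YAW+np.pi/2,-.35); z=Rt.apply([0,0,1]); T=cab(-8.5,-.5,55)+18.7*z;print(T,z)
go(T-110*z,Rt)
im=grab("wrist"); W=cloud(im);c,s=np.cos(YAW),np.sin(YAW);L=(W[...,:2]-C0)@np.array([[c,-s],[s,c]])
m=(W[...,2]>46)&(W[...,2]<75)&(L[...,0]>-30)&(L[...,0]<4)&(np.abs(L[...,1])<30)
Q=np.c_[L[m],W[m][:,2]];print(len(Q),np.percentile(Q,[3,50,97],axis=0).round(1)) if len(Q) else 0
```

```text
[ 0.01  0.36  1.81  0.01  0.97 -1.61] [554.69464268  18.41237844 191.19910097]
[608.44624034  24.27467926  37.43373027] [ 0.34227045  0.02073266 -0.93937271]
shift [-0.323  0.05   1.01 ] then turn [ 0.03  -2.899 -0.121]
298 [[-16.5 -11.9  49.9]
 [-12.8  -2.9  66.2]
 [  2.    6.2  68.2]]
```

```bash
sed -i 's/610.5,24.9/610.0,22.8/' h.py
python3 - <<'E'
from h import *
Rt=rot(YAW+np.pi/2,-.35); z=Rt.apply([0,0,1]); T=cab(-8.5,0,54)+18.7*z
print(T);go(T-110*z,Rt)
E
```

```text
[607.91600879  22.67376448  36.43373027]
shift [-0.312  0.018  1.029] then turn [ 0.037 -2.899 -0.083]
```

Call:
step_arm:
  plan:
    - [0, 0, 0, 0, 0, -1, 0]
    - [0, 0, 0, 0, 0, -1, 0]
    - [0, 0, 0, 0, 0, -0.9, -0.08]
    - [0, 0, 0, 0, 0, 0, 0]

```text
t: 18.58
ee_pos: [552.7, 18.4, 190.6]
orientation: [-0.07, 2.793, 0.018]
ft_force: [0.3, 0.3, 0.0]
width: 43.5
grasp_force: 0.0
```

Run:
```python
from h import *
Rt=rot(YAW+np.pi/2,-.35); z=Rt.apply([0,0,1]); T=cab(-8.5,0,54)+18.7*z
go(T-80*z,Rt); go(T)
```

```text
shift [0.013 0.018 1.677] then turn [ 0.003 -0.022 -0.089]
shift [0.008 0.017 3.277] then turn [0. 0. 0.]
```

Call:
step_arm:
  plan:
    - [0, 0, 0, 0.6, 0, 0, -0.09]
    - [0, 0.01, 0.02, 0.6, 0, 0, 0]
    - [0, 0, 0, 0.6, 0, 0, 0]
    - [0, 0, 0, 0.6, 0, 0, 0]
    - [0, 0, 0, 0.5, 0, 0, 0]
    - [0, 0, 0, 0.38, 0, 0, 0]
    - [0, 0, 0, 0, 0, 0, 0]
    - [-1, 0, 0, 0, 0, 0, 0]
    - [-1, 0, 0, 0, 0, 0, 0]
    - [-1, 0, 0, 0, 0, 0, 0]
    - [-1, 0, 0, 0, 0, 0, 0]

```text
t: 19.95
ee_pos: [610.8, 22.7, 37.9]
orientation: [-0.087, 2.789, 0.015]
ft_force: [-3.0, -1.1, 5.8]
width: 19.7
grasp_force: 30.0
```

Run:
```python
from h import *
o=get_obs();print(o["qpos"].round(2)); ux=np.array([np.cos(YAW),np.sin(YAW),0]); go(o["ee_pos"]-50*ux)
```

```text
[ 0.01  0.59  1.99  0.09  0.21 -1.71]
shift [ 0.939  0.002 -0.344] then turn [0. 0. 0.]
```

Call:
step_arm:
  plan:
    - [-1, 0.188, 0, -0.07, 0, 0, 0]
    - [-1, 0.188, 0, -0.07, 0, 0, 0]
    - [-1, 0.188, 0, -0.07, 0, 0, 0]
    - [-1, 0.188, 0, -0.07, 0, 0, 0]
    - [-1, 0, 0, 0, 0, 0, 0]
    - [0, 0, 0, 0, 0, 0, 0]
    - [0, 0, 0, 0, 0, 0, 0]
    - [0, 0, 0, 0, 0, 0, 0]

```text
t: 20.95
ee_pos: [569.8, 20.3, 36.9]
orientation: [-0.087, 2.791, 0.015]
ft_force: [0.1, -0.5, 0.0]
width: 43.5
grasp_force: 0.0
```

Run:
```python
from h import *
o=get_obs();print(o["qpos"].round(2)); Rn=R.from_rotvec(o["orientation"]); g=o["ee_pos"]-18.7*Rn.apply([0,0,1]); print(g)
Rt=rot(YAW+np.pi/2,-.08); go(g+18.7*Rt.apply([0,0,1]),Rt)
```

```text
[ 0.    0.56  2.08  0.13  0.16 -1.75]
[563.37122121  19.95369139  54.4627975 ]
shift [ 0.099  0.    -0.013] then turn [1.000e-03 2.242e+00 1.500e-02]
```

Call:
step_arm:
  plan:
    - [0, 0.04, 0, 0, 0, 0.9, 0]
    - [0, 0.04, 0, 0, 0, 0.9, 0]
    - [0, 0.02, 0, 0, 0, 0.44, 0]
    - [0, 0, 0, 0, 0, 0, 0]
    - [-1, 0, 0, 0, 0, 0, 0]
    - [-1, 0, 0, 0, 0, 0, 0]
    - [-1, 0, 0, 0, 0, 0, 0]
    - [-1, 0, 0, 0, 0, 0, 0]
    - [-1, 0.3, 0, -0.024, 0, 0, 0]
    - [-1, 0.3, 0, -0.024, 0, 0, 0]
    - [-1, 0.3, 0, -0.024, 0, 0, 0]
    - [-1, 0.3, 0, -0.024, 0, 0, 0]
    - [-1, 0.3, 0, -0.024, 0, 0, 0]
    - [-1, 0.3, 0, -0.024, 0, 0, 0]
    - [-1, 0.3, 0, -0.024, 0, 0, 0]
    - [-1, 0.3, 0, -0.024, 0, 0, 0]
    - [-1, 0.3, 0, -0.024, 0, 0, 0]
    - [-1, 0.24, 0, -0.02, 0, 0, 0]

```text
t: 23.2
ee_pos: [417.5, 10.8, 35.9]
orientation: [-0.095, 3.059, 0.003]
ft_force: [1.7, -1.8, -5.5]
width: 19.8
grasp_force: 30.0
```

Call:
step_arm:
  plan:
    - [-1, 0.03, 0, 0, 0, 0, 0]
    - [-1, 0.03, 0, 0, 0, 0, 0]

```text
t: 23.45
ee_pos: [416.6, 10.7, 35.9]
orientation: [-0.095, 3.056, 0.003]
ft_force: [3.5, -1.9, -0.6]
width: 20.1
grasp_force: 3.0
```

Call:
step_arm:
  plan:
    - [0.3, 0, 0, 0, 0, 0, 0]
    - [0.3, 0, 0, 0, 0, 0, 0]
    - [0.3, 0, 0, -0.8, 0, 0, 0]
    - [0.3, 0, 0, -0.8, 0, 0, 0]
    - [0.3, 0, 0, -1, 0, 0, 0]
    - [0.3, 0, 0, -1, 0, 0, 0]
    - [1, 0, 0, -1, 0, 0, 0]

```text
t: 24.32
ee_pos: [395.8, 9.7, 266.4]
orientation: [-0.095, 3.059, 0.003]
ft_force: [1.2, -0.6, 0.1]
width: 64.0
grasp_force: 0.0
```

Run:
```python
from h import *
print(get_obs()["ee_pos"]);go([500,-310,300],rot(YAW+np.pi/2))
```

```text
[395.76581044   9.66719463 266.3553512 ]
shift [-1.731 -6.511 -0.533] then turn [-0.001  0.673  0.016]
```

Call:
step_arm:
  plan:
    - [1, 0, 0, 0, 0, 0.67, 0]
    - [1, -0.25, -0.93, -0.08, 0, 0, 0]
    - [1, -0.25, -0.93, -0.08, 0, 0, 0]
    - [1, -0.25, -0.93, -0.08, 0, 0, 0]
    - [1, -0.25, -0.93, -0.08, 0, 0, 0]
    - [1, -0.25, -0.93, -0.08, 0, 0, 0]
    - [1, -0.25, -0.93, -0.08, 0, 0, 0]
    - [1, -0.25, -0.93, -0.08, 0, 0, 0]
    - [1, 0, 0, 0, 0, 0, 0]
    - [1, 0, 0, 0, 0, 0, 0]

```text
t: 25.58
ee_pos: [503.5, -309.1, 292.3]
orientation: [0.097, -3.139, -0.002]
ft_force: [0.2, 0.5, -0.2]
width: 87.9
grasp_force: 0.0
```

```bash
cat > heels.py <<'E'
from h import *
from scipy.optimize import minimize
t=np.linspace(-np.pi/2,np.pi/2,40)
# D outline: flat breast -22, flat sides to x=0, round back to 22.5 (superellipse-free: ellipse 22.5 x 24)
D=np.r_[[[-22.25,24],[-22.25,-24]],np.c_[22.5*np.cos(t),24*np.sin(t)]]
def heels(im,Z=38,area=300):
    p=im["pixels"].astype(int);W=cloud(im)
    m=((p[...,0]-p[...,2]>50)&(p[...,1]-p[...,2]>40)&(p[...,1]>70)&(W[...,2]>Z-10)&(W[...,2]<Z+10)).astype(np.uint8)
    n,l,st,c=cv2.connectedComponentsWithStats(m); out=[]
    Tw=np.linalg.inv(im["T"])
    for i in range(1,n):
        if st[i,4]<area: continue
        M=(l==i).astype(np.uint8)
        M=cv2.morphologyEx(M,cv2.MORPH_CLOSE,np.ones((5,5)))
        def render(a):
            c,s=np.cos(a[2]),np.sin(a[2]);w=np.c_[D@np.array([[c,s],[-s,c]])+a[:2],np.full(len(D),Z),np.ones(len(D))]
            q=w@Tw.T;uv=np.c_[q[:,0]/q[:,2]*im["fx"]+im["cx"],q[:,1]/q[:,2]*im["fy"]+im["cy"]]
            F=np.zeros((400,640),np.uint8);cv2.fillPoly(F,[np.round(uv*16).astype(np.int32)],1,shift=4);return F
        cost=lambda a:np.sum(render(a)!=M)/max(1,M.sum())
        g=ray(im,*c[i],Z)[:2]
        b=min((minimize(cost,[g[0]-2*np.cos(y),g[1]-2*np.sin(y),y],method="Nelder-Mead",options=dict(initial_simplex=np.array([[g[0],g[1],y],[g[0]+4,g[1],y],[g[0],g[1]+4,y],[g[0],g[1],y+.3]]))) for y in np.arange(0,6.28,.785)),key=lambda r:r.fun)
        x,y,a=b.x; out.append((x,y,a)); print("heel px",c[i].round(),"area",st[i,4],"xy %.1f %.1f yaw %.3f cost %.2f z %.1f"%(x,y,(a+np.pi)%(2*np.pi)-np.pi,b.fun,np.nanmedian(W[l==i][:,2])))
    return out
if __name__=="__main__":
    import sys; im=grab("wrist"); heels(im); save(im,sys.argv[1]) if len(sys.argv)>1 else 0
E
python3 heels.py w2.png
python3 - <<'E'
from h import *; from heels import heels
im=grab("top");heels(im,area=100)
E
```

```text
heel px [266. 107.] area 929 xy 412.9 -393.9 yaw -0.815 cost 0.10 z 39.3
heel px [372. 107.] area 920 xy 404.0 -242.8 yaw -1.224 cost 0.12 z 39.4
heel px [275. 183.] area 710 xy 523.5 -376.8 yaw -0.422 cost 0.16 z 39.3
heel px [354. 195.] area 723 xy 533.8 -254.1 yaw 0.751 cost 0.12 z 39.3
heel px [454. 134.] area 329 xy 740.9 -337.7 yaw -1.355 cost 0.37 z 42.6
heel px [430. 207.] area 217 xy 535.1 -251.6 yaw 0.778 cost 0.17 z 38.4
heel px [482. 249.] area 227 xy 414.3 -391.9 yaw -0.910 cost 0.16 z 38.3
heel px [428. 253.] area 226 xy 404.8 -241.5 yaw -1.331 cost 0.19 z 38.1
```

View pics/w2.png

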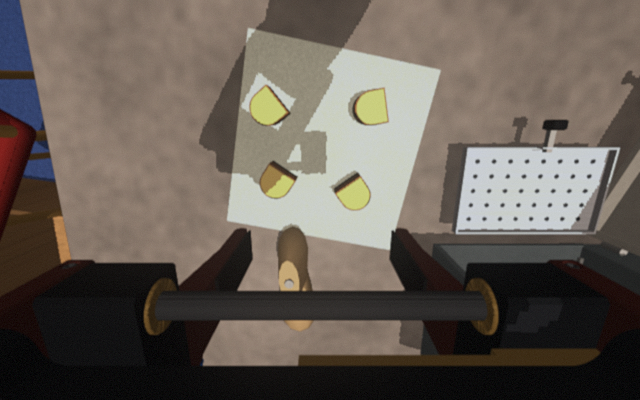

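The wrist view shows the tray right out at (463–618,147–238) and the door clear of it. One heel has been knocked to (413,-393), so that event is over. The wrist and top fits agree within 2 mm. First pick is heel A at (404,-242).

```bash
cat >> h.py <<'E'
def pick(x,y,yaw,yang,z=60,off=-9):
    g=np.array([x+off*np.cos(yaw),y+off*np.sin(yaw),z]); print("pick",g.round(1)); return go(g,rot(yang))
E
python3 - <<'E'
from h import *
im=grab("top");W=cloud(im);c,s=np.cos(YAW),np.sin(YAW);L=(W[...,:2]-C0)@np.array([[c,-s],[s,c]])
m=(W[...,2]>28)&(W[...,2]<50)&(L[...,0]<-20)&(L[...,0]>-190)&(abs(L[...,1])<135); Q=np.c_[L[m],W[m][:,2]];print(np.percentile(Q,[1,50,99],axis=0).round(1),m.sum())
pick(404.4,-242,-1.28,.29,80)
E
```

```text
[[-163.4 -107.    29. ]
 [ -96.5    1.8   33.9]
 [ -30.6  111.3   47. ]] 3735
pick [ 401.8 -233.4   80. ]
shift [1.943 1.629 4.258] then turn [4.0000e-03 2.0000e-03 1.1201e+01]
```

Call:
step_arm:
  plan:
    - [1, 0.39, 0.325, 0.85, 0, 0, 0]
    - [1, 0.39, 0.325, 0.85, 0, 0, 0]
    - [1, 0.39, 0.325, 0.85, 0, 0, 0]
    - [1, 0.39, 0.325, 0.85, 0, 0, 0]
    - [1, 0.39, 0.325, 0.85, 0, 0, 0]
    - [1, 0, 0, 0, 0, 0, 1]
    - [1, 0, 0, 0, 0, 0, 1]
    - [1, 0, 0, 0, 0, 0, 1]
    - [1, 0, 0, 0, 0, 0, 1]
    - [1, 0, 0, 0, 0, 0, 1]
    - [1, 0, 0, 0, 0, 0, 1]
    - [1, 0, 0, 0, 0, 0, 1]
    - [1, 0, 0, 0, 0, 0, 1]
    - [1, 0, 0, 0, 0, 0, 1]
    - [1, 0, 0, 0, 0, 0, 1]
    - [1, 0, 0, 0, 0, 0, 1]
    - [1, 0, 0, 0, 0, 0, 0.2]
    - [1, 0, 0, 0, 0, 0, 0]

```text
t: 27.98
ee_pos: [402.2, -234.5, 80.6]
orientation: [1.875, 2.519, 0.001]
ft_force: [-1.0, -1.2, 0.2]
width: 87.5
grasp_force: 0.0
```

Run:
```python
from h import *; from heels import heels
pick(404.4,-242,-1.28,.29,5); heels(grab("wrist"))
```

```text
pick [ 401.8 -233.4    5. ]
shift [ 0.025 -0.003  1.513] then turn [0.009 0.007 0.012]
heel px [320. 229.] area 2561 xy 404.5 -242.8 yaw -1.243 cost 0.14 z 39.2
heel px [458. 270.] area 337 xy 531.1 -255.5 yaw 1.195 cost 6.18 z 39.1
```

Call:
step_arm:
  plan:
    - [1, 0, 0, 0.5, 0, 0, 0]
    - [1, 0.02, 0, 0.5, 0, 0, 0.2]
    - [1, 0, 0, 0.5, 0, 0, 0]
    - [1, 0, 0, 0, 0, 0, 0]
    - [-1, 0, 0, 0, 0, 0, 0]
    - [-1, 0, 0, 0, 0, 0, 0]
    - [-1, 0, 0, 0, 0, 0, 0]
    - [-1, 0, 0, 0, 0, 0, 0]
    - [-1, 0, 0, -0.3, 0, 0, 0]
    - [-1, 0, 0, -0.8, 0, 0, 0]
    - [-1, 0, 0, -1, 0, 0, 0]
    - [-1, 0, 0, -0.9, 0, 0, 0]
    - [-1, 0, 0, 0, 0, 0, 0]

```text
t: 29.65
ee_pos: [403.7, -235.1, 159.3]
orientation: [1.903, 2.489, 0.002]
ft_force: [0.6, -0.8, -1.3]
width: 47.2
grasp_force: 30.0
```

Run:
```python
from h import *
o=get_obs();T=cab(-70.5-9,28,150);print(T);d,w=go(T,rot(YAW+np.pi/2)); print(o["qpos"].round(2))
```

```text
[528.95248379  45.94195574 150.        ]
shift [4.769 3.888 0.181] then turn [ 8.0000e-03  7.9000e-02 -1.1385e+01]
[-0.55  0.28  2.03  0.    0.82 -0.82]
```

Call:
step_arm:
  plan:
    - [-1, 0.596, 0.486, 0.02, 0, 0, 0]
    - [-1, 0.596, 0.486, 0.02, 0, 0, 0]
    - [-1, 0.596, 0.486, 0.02, 0, 0, 0]
    - [-1, 0.596, 0.486, 0.02, 0, 0, 0]
    - [-1, 0.596, 0.486, 0.02, 0, 0, 0]
    - [-1, 0.596, 0.486, 0.02, 0, 0, 0]
    - [-1, 0.596, 0.486, 0.02, 0, 0, 0]
    - [-1, 0.596, 0.486, 0.02, 0, 0, 0]
    - [-1, 0, 0, 0, 0, 0, -0.95]
    - [-1, 0, 0, 0, 0, 0, -0.95]
    - [-1, 0, 0, 0, 0, 0, -0.95]
    - [-1, 0, 0, 0, 0, 0, -0.95]
    - [-1, 0, 0, 0, 0, 0, -0.95]
    - [-1, 0, 0, 0, 0, 0, -0.95]
    - [-1, 0, 0, 0, 0, 0, -0.95]
    - [-1, 0, 0, 0, 0, 0, -0.95]
    - [-1, 0, 0, 0, 0, 0, -0.95]
    - [-1, 0, 0, 0, 0, 0, -0.95]

```text
t: 31.9
ee_pos: [525.9, 47.0, 146.4]
orientation: [-0.254, -3.13, 0.001]
ft_force: [0.8, -0.3, -0.3]
width: 47.2
grasp_force: 30.0
```

Call:
step_arm:
  plan:
    - [-1, 0, 0, 0, 0, 0, -0.95]
    - [-1, 0, 0, 0, 0, 0, -0.95]
    - [-1, 0, 0, 0, 0, 0, 0]
    - [-1, 0, 0, 0, 0, 0, 0]

```text
t: 32.4
ee_pos: [526.5, 47.1, 146.9]
orientation: [-0.094, 3.14, -0.001]
ft_force: [0.7, -0.8, -0.1]
width: 47.3
grasp_force: 30.0
```

Run:
```python
from h import *
o=get_obs();go(cab(-79.5,28,39.5),rot(YAW+np.pi/2)); print(o["qpos"].round(2),o["width"])
```

```text
shift [-0.048 -0.025  2.149] then turn [-0.003 -0.    -0.004]
[ 0.07  0.39  1.9  -0.    0.85 -1.56] 47.31569932374614
```

Call:
step_arm:
  plan:
    - [-1, -0.048, -0.025, 0.7, 0, 0, 0]
    - [-1, 0, 0, 0.7, 0, 0, 0]
    - [-1, 0, 0, 0.5, 0, 0, 0]
    - [-1, 0, 0, 0.24, 0, 0, 0]
    - [-1, 0, 0, 0, 0, 0, 0]

```text
t: 33.02
ee_pos: [530.4, 46.0, 40.7]
orientation: [-0.096, 3.138, -0.001]
ft_force: [0.8, -0.2, -0.4]
width: 47.3
grasp_force: 30.0
```

Call:
step_arm:
  plan:
    - [-1, 0, 0, 0.04, 0, 0, 0]
    - [-1, 0, 0, 0, 0, 0, 0]
    - [0.45, 0, 0, 0, 0, 0, 0]
    - [0.45, 0, 0, 0, 0, 0, 0]
    - [0.45, 0, 0, 0, 0, 0, 0]
    - [0.45, 0, 0, -0.5, 0, 0, 0]
    - [0.45, 0, 0, -0.9, 0, 0, 0]
    - [1, 0, 0, -0.9, 0, 0, 0]
    - [1, 0, 0, -0.9, 0, 0, 0]
    - [1, 0, 0, 0, 0, 0, 0]

```text
t: 34.28
ee_pos: [531.5, 46.2, 201.8]
orientation: [-0.097, 3.132, -0.0]
ft_force: [1.0, -0.0, 0.2]
width: 86.8
grasp_force: 0.0
```

Run:
```python
from h import *; from heels import heels
im=grab("wrist"); heels(im); print("tray");heels(im,71)
im=grab("top"); heels(im,38,100); print("tray"); print(cab(-70.5,28)); heels(im,71,100)
pick(413.5,-393,-.86,.71,80)
```

```text
heel px [ 67. 172.] area 1269 xy 535.5 -254.6 yaw 0.655 cost 0.08 z 39.2
heel px [616. 202.] area 637 xy 526.3 413.3 yaw -2.572 cost 0.98 z 41.0
tray
heel px [320. 199.] area 1396 xy 540.9 44.9 yaw 0.032 cost 0.12 z 72.3
heel px [631. 224.] area 385 xy 542.3 408.7 yaw -1.460 cost 0.36 z 64.2
heel px [455. 136.] area 250 xy 740.4 -338.0 yaw -1.428 cost 0.33 z 43.3
heel px [430. 207.] area 214 xy 535.1 -251.8 yaw 0.799 cost 0.18 z 38.1
heel px [474. 210.] area 219 xy 522.3 -375.0 yaw -0.522 cost 0.18 z 38.1
heel px [482. 249.] area 226 xy 413.0 -391.1 yaw -0.993 cost 0.18 z 38.1
tray
[537.93601768  46.48612363]
pick [ 407.6 -386.2   80. ]
shift [ 2.964 -8.475  2.366] then turn [1.000e-03 1.000e-02 7.692e+00]
```

Call:
step_arm:
  plan:
    - [1, 0.296, -0.845, 0.1, 0, 0, 0]
    - [1, 0.296, -0.845, 0.1, 0, 0, 0]
    - [1, 0.296, -0.845, 0.1, 0, 0, 0]
    - [1, 0.296, -0.845, 0.1, 0, 0, 0]
    - [1, 0.296, -0.845, 0.3, 0, 0, 0]
    - [1, 0.296, -0.845, 0.3, 0, 0, 0]
    - [1, 0.296, -0.845, 0.3, 0, 0, 0]
    - [1, 0.296, -0.845, 0.3, 0, 0, 0]
    - [1, 0.296, -0.845, 0.3, 0, 0, 0]
    - [1, 0.296, -0.845, 0.3, 0, 0, 0]
    - [1, 0, 0, 0, 0, 0, 1]
    - [1, 0, 0, 0, 0, 0, 1]
    - [1, 0, 0, 0, 0, 0, 1]
    - [1, 0, 0, 0, 0, 0, 1]
    - [1, 0, 0, 0, 0, 0, 1]
    - [1, 0, 0, 0, 0, 0, 1]
    - [1, 0, 0, 0, 0, 0, 1]
    - [1, 0, 0, 0, 0, 0, 1]
    - [1, 0, 0, 0, 0, 0, 0]

```text
t: 36.75
ee_pos: [407.1, -383.9, 86.7]
orientation: [-1.361, -2.829, -0.002]
ft_force: [0.1, -0.0, -0.3]
width: 87.9
grasp_force: 0.0
```

Run:
```python
from h import *; from heels import heels
h=heels(grab("wrist")); 
pick(413.2,-392,-.9,.67,5)
```

```text
heel px [551. 191.] area 2788 xy 535.7 -254.3 yaw 0.642 cost 0.10 z 39.3
heel px [321. 231.] area 2332 xy 413.3 -394.8 yaw -0.895 cost 0.17 z 39.3
pick [ 407.6 -385.     5. ]
shift [-0.022 -0.005  1.638] then turn [ 0.002 -0.016  0.046]
```

Call:
step_arm:
  plan:
    - [1, 0.045, -0.025, 0.6, 0, 0, 0]
    - [1, 0, 0, 0.5, 0, 0, 0]
    - [1, 0, 0, 0.52, 0, 0, 0]
    - [1, 0, 0, 0, 0, 0, 0]
    - [-1, 0, 0, 0, 0, 0, 0]
    - [-1, 0, 0, 0, 0, 0, 0]
    - [-1, 0, 0, 0, 0, 0, 0]
    - [-1, 0, 0, 0, 0, 0, 0]
    - [-1, 0, 0, -0.3, 0, 0, 0]
    - [-1, 0, 0, -0.8, 0, 0, 0]
    - [-1, 0, 0, -1, 0, 0, 0]
    - [-1, 0, 0, -0.9, 0, 0, 0]
    - [-1, 0, 0, 0, 0, 0, 0]

```text
t: 38.42
ee_pos: [407.4, -385.6, 162.0]
orientation: [1.359, 2.823, -0.004]
ft_force: [-0.3, 0.1, -0.9]
width: 47.8
grasp_force: 29.8
```

Run:
```python
from h import *
go(cab(-70.5-9,-50,150),rot(YAW+np.pi/2))
```

```text
shift [3.959 6.385 0.214] then turn [-0.023  0.075 -7.984]
```

Call:
step_arm:
  plan:
    - [-1, 0.396, 0.639, 0.02, 0, 0, 0]
    - [-1, 0.396, 0.639, 0.02, 0, 0, 0]
    - [-1, 0.396, 0.639, 0.02, 0, 0, 0]
    - [-1, 0.396, 0.639, 0.02, 0, 0, 0]
    - [-1, 0.396, 0.639, 0.02, 0, 0, 0]
    - [-1, 0.396, 0.639, 0.02, 0, 0, 0]
    - [-1, 0.396, 0.639, 0.02, 0, 0, 0]
    - [-1, 0.396, 0.639, 0.02, 0, 0, 0]
    - [-1, 0.396, 0.639, 0.02, 0, 0, 0]
    - [-1, 0.396, 0.639, 0.02, 0, 0, 0]
    - [-1, 0, 0, 0, 0, 0, -1]
    - [-1, 0, 0, 0, 0, 0, -1]
    - [-1, 0, 0, 0, 0, 0, -1]
    - [-1, 0, 0, 0, 0, 0, -1]
    - [-1, 0, 0, 0, 0, 0, -1]
    - [-1, 0, 0, 0, 0, 0, -1]
    - [-1, 0, 0, 0, 0, 0, -1]
    - [-1, 0, 0, 0, 0, 0, -1]
    - [-1, 0, 0, 0, 0, 0, 0]

```text
t: 40.8
ee_pos: [531.1, -29.9, 146.6]
orientation: [0.096, -3.139, 0.0]
ft_force: [0.3, 0.5, -1.4]
width: 47.7
grasp_force: 29.8
```

Run:
```python
from h import *
print(get_obs()["width"]);go(cab(-70.5-9,-50,40.5),rot(YAW+np.pi/2))
```

```text
47.720043102115376
shift [-0.05  -0.044  2.123] then turn [-0.001 -0.006  0.005]
```

Call:
step_arm:
  plan:
    - [-1, -0.02, -0.044, 0.7, 0, 0, 0]
    - [-1, 0, 0, 0.7, 0, 0, 0]
    - [-1, 0, 0, 0.5, 0, 0, 0]
    - [-1, 0, 0, 0.24, 0, 0, 0]
    - [-1, 0, 0, 0.02, 0, 0, 0]
    - [-1, 0, 0, 0, 0, 0, 0]
    - [0.4, 0, 0, 0, 0, 0, 0]
    - [0.4, 0, 0, 0, 0, 0, 0]
    - [0.4, 0, 0, 0, 0, 0, 0]
    - [0.4, 0, 0, -0.5, 0, 0, 0]
    - [0.4, 0, 0, -0.9, 0, 0, 0]
    - [1, 0, 0, -0.9, 0, 0, 0]
    - [1, 0, 0, -0.9, 0, 0, 0]
    - [1, 0, 0, 0, 0, 0, 0]

```text
t: 42.55
ee_pos: [535.2, -32.3, 202.9]
orientation: [-0.097, 3.132, -0.002]
ft_force: [0.2, -0.2, 1.1]
width: 86.2
grasp_force: 0.0
```

Run:
```python
from h import *; from heels import heels
im=grab("wrist"); heels(im); print("tray");heels(im,71)
print(cab(-70.5,-50)); 
pick(523,-376,-.5,1.07,80)
```

```text
heel px [ 27. 156.] area 1326 xy 523.7 -379.4 yaw -0.523 cost 0.08 z 39.1
heel px [135. 173.] area 1246 xy 535.7 -254.4 yaw 0.658 cost 0.08 z 39.2
tray
heel px [321. 202.] area 1361 xy 548.6 -32.0 yaw 0.055 cost 0.13 z 72.3
heel px [392. 203.] area 1417 xy 544.6 46.3 yaw 0.065 cost 0.08 z 72.3
[542.65213942 -31.37117015]
pick [ 515.1 -371.7   80. ]
shift [ 0.805 -6.753  2.419] then turn [3.000e-03 3.600e-02 4.691e+00]
```

Run:
```python
from h import *
im=np.load("top0.npy",allow_pickle=True).item();W=cloud(im)
m=(W[...,2]>45)&(W[...,0]>560)&(W[...,0]<870)&(W[...,1]<-220)&(W[...,1]>-450)
Q=W[m];i=np.argsort(Q[:,0]);print(Q[i][:200:12].round())
pick(523.3,-378,-.52,1.05,80)
```

```text
[[ 609. -348.   47.]
 [ 613. -340.   53.]
 [ 616. -340.   68.]
 [ 618. -340.   71.]
 [ 620. -341.   75.]
 [ 623. -341.   77.]
 [ 625. -335.   68.]
 [ 626. -328.   48.]
 [ 628. -347.   90.]
 [ 630. -355.   92.]
 [ 632. -331.   75.]
 [ 634. -348.   90.]
 [ 636. -355.   93.]
 [ 637. -329.   64.]
 [ 639. -356.   90.]
 [ 642. -356.   92.]
 [ 643. -347.   87.]]
pick [ 515.5 -373.5   80. ]
shift [ 0.8   -6.79   2.419] then turn [3.000e-03 3.600e-02 4.857e+00]
```

Call:
step_arm:
  plan:
    - [1, 0.1, -0.849, 0.1, 0, 0.04, 0]
    - [1, 0.1, -0.849, 0.1, 0, 0, 0]
    - [1, 0.1, -0.849, 0.3, 0, 0, 0]
    - [1, 0.1, -0.849, 0.3, 0, 0, 0]
    - [1, 0.1, -0.849, 0.4, 0, 0, 0]
    - [1, 0.1, -0.849, 0.4, 0, 0, 0]
    - [1, 0.1, -0.849, 0.4, 0, 0, 0]
    - [1, 0.1, -0.849, 0.4, 0, 0, 0]
    - [1, 0, 0, 0, 0, 0, 1]
    - [1, 0, 0, 0, 0, 0, 1]
    - [1, 0, 0, 0, 0, 0, 1]
    - [1, 0, 0, 0, 0, 0, 1]
    - [1, 0, 0, 0, 0, 0, 0.9]
    - [1, 0, 0, 0, 0, 0, 0]

```text
t: 44.35
ee_pos: [512.7, -372.7, 77.8]
orientation: [-0.813, -3.028, 0.001]
ft_force: [-0.4, 0.3, -0.1]
width: 88.0
grasp_force: 0.0
```

Run:
```python
from h import *; from heels import heels
h=heels(grab("wrist")); 
pick(523.3,-378,-.52,1.05,5)
```

```text
heel px [475. 169.] area 3209 xy 534.9 -254.4 yaw 0.664 cost 0.11 z 39.2
heel px [321. 235.] area 2472 xy 522.9 -380.1 yaw -0.594 cost 0.19 z 39.2
pick [ 515.5 -373.5    5. ]
shift [-0.059  0.017  1.462] then turn [-0.017 -0.046 -0.023]
```

Call:
step_arm:
  plan:
    - [1, -0.063, -0.01, 0.5, 0, 0, 0]
    - [1, 0, 0, 0.5, 0, 0, 0]
    - [1, 0, 0, 0.45, 0, 0, 0]
    - [1, 0, 0, 0, 0, 0, 0]
    - [-1, 0, 0, 0, 0, 0, 0]
    - [-1, 0, 0, 0, 0, 0, 0]
    - [-1, 0, 0, 0, 0, 0, 0]
    - [-1, 0, 0, 0, 0, 0, 0]
    - [-1, 0, 0, -0.3, 0, 0, 0]
    - [-1, 0, 0, -0.8, 0, 0, 0]
    - [-1, 0, 0, -1, 0, 0, 0]
    - [-1, 0, 0, -1, 0, 0, 0]
    - [-1, 0, 0, 0, 0, 0, 0]

```text
t: 46.02
ee_pos: [519.1, -377.3, 167.8]
orientation: [0.815, 3.029, -0.008]
ft_force: [0.2, 0.0, -0.7]
width: 47.5
grasp_force: 30.0
```

Run:
```python
from h import *
go(cab(-128.5-9,28,155),rot(YAW+np.pi/2))
```

```text
shift [5.044 6.78  0.202] then turn [-0.044  0.042 -4.885]
```

Call:
step_arm:
  plan:
    - [-1, 0.5, 0.68, 0.02, 0, 0, 0]
    - [-1, 0.5, 0.68, 0.02, 0, 0, 0]
    - [-1, 0.5, 0.68, 0.02, 0, 0, 0]
    - [-1, 0.5, 0.68, 0.02, 0, 0, 0]
    - [-1, 0.5, 0.68, 0.02, 0, 0, 0]
    - [-1, 0.5, 0.68, 0.02, 0, 0, 0]
    - [-1, 0.5, 0.68, 0.02, 0, 0, 0]
    - [-1, 0.5, 0.68, 0.02, 0, 0, 0]
    - [-1, 0.5, 0.68, 0.02, 0, 0, 0]
    - [-1, 0.5, 0.68, 0.02, 0, 0, 0]
    - [-1, 0, 0, 0, 0, 0, -1]
    - [-1, 0, 0, 0, 0, 0, -1]
    - [-1, 0, 0, 0, 0, 0, -1]
    - [-1, 0, 0, 0, 0, 0, -1]
    - [-1, 0, 0, 0, 0, 0, -0.9]
    - [-1, 0, 0, 0, 0, 0, 0]
    - [-1, 0, 0, 0, 0, 0, 0]

```text
t: 48.15
ee_pos: [470.6, 44.0, 151.8]
orientation: [0.094, -3.136, 0.001]
ft_force: [0.0, -0.1, -1.5]
width: 47.4
grasp_force: 30.0
```

Run:
```python
from h import *
print(get_obs()["width"]);go(cab(-128.5-9,28,40.5),rot(YAW+np.pi/2))
```

```text
47.40098617174961
shift [-0.017 -0.031  2.227] then turn [-0.003 -0.038 -0.003]
```

Call:
step_arm:
  plan:
    - [-1, 0.02, -0.03, 0.7, 0, -0.04, 0]
    - [-1, 0, 0, 0.7, 0, 0, 0]
    - [-1, 0, 0, 0.5, 0, 0, 0]
    - [-1, 0, 0, 0.27, 0, 0, 0]
    - [-1, 0, 0, 0.06, 0, 0, 0]
    - [-1, 0, 0, 0, 0, 0, 0]

```text
t: 48.9
ee_pos: [472.5, 42.5, 42.0]
orientation: [-0.097, 3.135, -0.001]
ft_force: [1.4, -0.3, 6.5]
width: 47.6
grasp_force: 30.0
```

Call:
step_arm:
  plan:
    - [0.4, 0, 0, 0, 0, 0, 0]
    - [0.4, 0, 0, 0, 0, 0, 0]
    - [0.4, 0, 0, 0, 0, 0, 0]
    - [0.4, 0, 0, -0.5, 0, 0, 0]
    - [0.4, 0, 0, -0.9, 0, 0, 0]
    - [1, 0, 0, -0.9, 0, 0, 0]
    - [1, 0, 0, -0.9, 0, 0, 0]
    - [1, 0, 0, 0, 0, 0, 0]

```text
t: 49.9
ee_pos: [472.0, 42.6, 203.7]
orientation: [-0.097, 3.132, -0.0]
ft_force: [0.3, -0.4, -0.3]
width: 86.9
grasp_force: 0.0
```

Run:
```python
from h import *; from heels import heels
im=grab("wrist"); heels(im); print("tray");heels(im,71); save(im,"w3.png")
print(cab(-128.5,28)); 
pick(535.2,-254.2,.66,.66-np.pi/2,80)
```

```text
heel px [ 80. 219.] area 1083 xy 535.1 -254.6 yaw 0.673 cost 0.08 z 39.2
heel px [603. 242.] area 636 xy 528.4 409.6 yaw -1.782 cost 0.84 z 40.0
tray
heel px [320. 198.] area 1375 xy 481.0 42.3 yaw 0.066 cost 0.13 z 72.3
heel px [262. 253.] area 674 xy 550.3 -22.4 yaw -2.317 cost 0.91 z 72.3
heel px [320. 253.] area 1222 xy 547.2 47.2 yaw 0.037 cost 0.07 z 72.2
heel px [620. 260.] area 436 xy 506.5 447.2 yaw 0.754 cost 1.00 z 64.4
[480.04213256  42.97926388]
pick [ 528.1 -259.7   80. ]
shift [-0.762 -6.104  2.442] then turn [4.3000e-02 1.8000e-02 2.1197e+01]
```

View pics/w3.png

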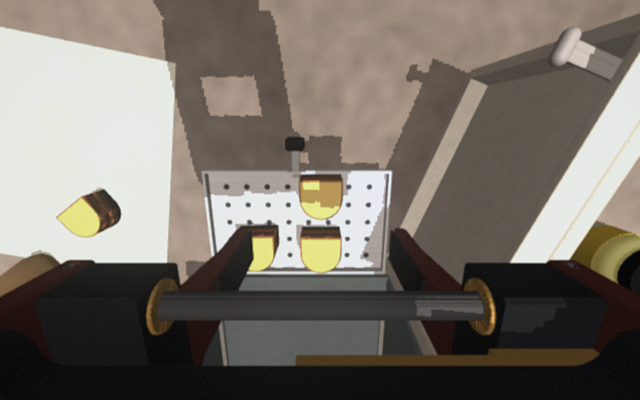

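The wrist view shows three heels upright on the tray, yellow faces up, with D at (87,212). Now I'll pick D.

Call:
step_arm:
  plan:
    - [1, -0.095, -0.763, 0, 0, 0, 0]
    - [1, -0.095, -0.763, 0, 0, 0, 0]
    - [1, -0.095, -0.763, 0.3, 0, 0, 0]
    - [1, -0.095, -0.763, 0.4, 0, 0, 0]
    - [1, -0.095, -0.763, 0.4, 0, 0, 0]
    - [1, -0.095, -0.763, 0.4, 0, 0, 0]
    - [1, -0.095, -0.763, 0.4, 0, 0, 0]
    - [1, -0.095, -0.763, 0.5, 0, 0, 0]
    - [1, 0, 0, 0, 0, 0, 1]
    - [1, 0, 0, 0, 0, 0, 1]
    - [1, 0, 0, 0, 0, 0, 1]
    - [1, 0, 0, 0, 0, 0, 1]
    - [1, 0, 0, 0, 0, 0, 1]
    - [1, 0, 0, 0, 0, 0, 1]
    - [1, 0, 0, 0, 0, 0, 1]
    - [1, 0, 0, 0, 0, 0, 1]
    - [1, 0, 0, 0, 0, 0, 1]
    - [1, 0, 0, 0, 0, 0, 1]

```text
t: 52.2
ee_pos: [525.5, -259.1, 78.6]
orientation: [-1.696, -2.641, 0.0]
ft_force: [0.4, -0.4, 0.2]
width: 87.8
grasp_force: 0.0
```

Call:
step_arm:
  plan:
    - [1, 0, 0, 0, 0, 0, 1]
    - [1, 0, 0, 0, 0, 0, 1]
    - [1, 0, 0, 0, 0, 0, 1]
    - [1, 0, 0, 0, 0, 0, 1]
    - [1, 0, 0, 0, 0, 0, 1]
    - [1, 0, 0, 0, 0, 0, 1]
    - [1, 0, 0, 0, 0, 0, 1]
    - [1, 0, 0, 0, 0, 0, 1]
    - [1, 0, 0, 0, 0, 0, 1]
    - [1, 0, 0, 0, 0, 0, 1]
    - [1, 0, 0, 0, 0, 0, 1]
    - [1, 0, 0, 0, 0, 0, 0.2]
    - [1, 0, 0, 0, 0, 0, 0]

```text
t: 53.82
ee_pos: [526.2, -259.4, 79.7]
orientation: [-2.971, -1.02, 0.001]
ft_force: [0.6, 0.4, 0.6]
width: 87.6
grasp_force: 0.0
```

Run:
```python
from h import *; from heels import heels
h=heels(grab("wrist")); print(get_obs()["qpos"].round(2))
pick(535.2,-254.6,.66,.66-np.pi/2,5)
```

```text
heel px [608.  51.] area 5268 xy 739.0 -340.6 yaw -1.238 cost 0.16 z 44.8
heel px [322. 209.] area 2732 xy 534.5 -254.7 yaw 0.635 cost 0.13 z 39.2
[-0.48  0.56  1.8   0.    0.78  0.43]
pick [ 528.1 -260.1    5. ]
shift [0.019 0.03  1.5  ] then turn [-0.003 -0.001  0.013]
```

Call:
step_arm:
  plan:
    - [1, 0.019, 0.03, 0.5, 0, 0, 0]
    - [1, 0, 0, 0.5, 0, 0, 0]
    - [1, 0, 0, 0.48, 0, 0, 0]
    - [1, 0, 0, 0, 0, 0, 0]
    - [-1, 0, 0, 0, 0, 0, 0]
    - [-1, 0, 0, 0, 0, 0, 0]
    - [-1, 0, 0, 0, 0, 0, 0]
    - [-1, 0, 0, 0, 0, 0, 0]
    - [-1, 0, 0, -0.3, 0, 0, 0]
    - [-1, 0, 0, -0.8, 0, 0, 0]
    - [-1, 0, 0, -1, 0, 0, 0]
    - [-1, 0, 0, -1, 0, 0, 0]
    - [-1, 0, 0, 0, 0, 0, 0]

```text
t: 55.5
ee_pos: [531.1, -261.7, 167.0]
orientation: [2.965, 1.016, 0.011]
ft_force: [0.7, 0.4, -1.3]
width: 47.3
grasp_force: 30.0
```

Run:
```python
from h import *
go(cab(-128.5-9,-50,155),rot(YAW-np.pi/2))
```

```text
shift [ 1.899 -4.255  0.209] then turn [ 0.061 -0.058  4.995]
```

Call:
step_arm:
  plan:
    - [-1, 0.317, -0.71, 0.03, 0, 0, 0]
    - [-1, 0.317, -0.71, 0.03, 0, 0, 0]
    - [-1, 0.317, -0.71, 0.03, 0, 0, 0]
    - [-1, 0.317, -0.71, 0.03, 0, 0, 0]
    - [-1, 0.317, -0.71, 0.03, 0, 0, 0]
    - [-1, 0.317, -0.71, 0.03, 0, 0, 0]
    - [-1, 0, 0, 0, 0, 0, 1]
    - [-1, 0, 0, 0, 0, 0, 1]
    - [-1, 0, 0, 0, 0, 0, 1]
    - [-1, 0, 0, 0, 0, 0, 1]
    - [-1, 0, 0, 0, 0, 0, 1]
    - [-1, 0, 0, 0, 0, 0, 0]
    - [-1, 0, 0, 0, 0, 0, 0]

```text
t: 57.12
ee_pos: [472.7, -33.8, 152.3]
orientation: [3.14, 0.098, 0.0]
ft_force: [0.2, -0.4, -0.7]
width: 47.4
grasp_force: 30.0
```

Run:
```python
from h import *
print(get_obs()["width"]);go(cab(-128.5-9,-50,40.5),rot(YAW-np.pi/2))
```

```text
47.446148314367925
shift [0.059 0.037 2.237] then turn [ 0.002 -0.002  0.013]
```

Call:
step_arm:
  plan:
    - [-1, 0.01, 0.037, 0.7, 0, 0, 0]
    - [-1, 0, 0, 0.7, 0, 0, 0]
    - [-1, 0, 0, 0.5, 0, 0, 0]
    - [-1, 0, 0, 0.27, 0, 0, 0]
    - [-1, 0, 0, 0.05, 0, 0, 0]
    - [-1, 0, 0, 0, 0, 0, 0]

```text
t: 57.88
ee_pos: [475.0, -35.6, 42.4]
orientation: [3.14, 0.095, 0.005]
ft_force: [1.4, 1.3, 1.5]
width: 47.3
grasp_force: 30.0
```

Call:
step_arm:
  plan:
    - [-1, 0, 0, 0.03, 0, 0, 0]
    - [-1, 0, 0, 0, 0, 0, 0]
    - [0.4, 0, 0, 0, 0, 0, 0]
    - [0.4, 0, 0, 0, 0, 0, 0]
    - [0.4, 0, 0, 0, 0, 0, 0]
    - [0.4, 0, 0, -0.5, 0, 0, 0]
    - [0.4, 0, 0, -0.9, 0, 0, 0]
    - [0.4, 0, 0, -0.9, 0, 0, 0]
    - [0.4, 0, 0, -0.9, 0, 0, 0]
    - [-1, 0, 0, 0, 0, 0, -1]
    - [-1, 0, 0, 0, 0, 0, -1]
    - [-1, 0, 0, 0, 0, 0, -1]
    - [-1, 0, 0, 0, 0, 0, -1]
    - [-1, 0, 0, 0, 0, 0, -1]
    - [-1, 0, 0, 0, 0, 0, -1]
    - [-1, 0, 0, 0, 0, 0, -1]
    - [-1, 0, 0, 0, 0, 0, -1]
    - [-1, 0, 0, 0, 0, 0, -1]
    - [-1, 0, 0, 0, 0, 0, -1]

```text
t: 60.25
ee_pos: [472.9, -35.7, 199.7]
orientation: [-2.535, -1.856, 0.001]
ft_force: [0.4, -0.5, -0.1]
width: 0.4
grasp_force: 0.0
```

Call:
step_arm:
  plan:
    - [-1, 0, 0, 0, 0, 0, -1]
    - [-1, 0, 0, 0, 0, 0, -1]
    - [-1, 0, 0, 0, 0, 0, -1]
    - [-1, 0, 0, 0, 0, 0, -1]
    - [-1, 0, 0, 0, 0, 0, -1]
    - [-1, 0, 0, 0, 0, 0, -1]
    - [-1, 0, 0, 0, 0, 0, -1]
    - [-1, 0, 0, 0, 0, 0, -1]
    - [-1, 0, 0, 0, 0, 0, -1]
    - [-1, 0, 0, 0, 0, 0, -1]
    - [-1, 0, 0, 0, 0, 0, -1]
    - [-1, 0, 0, 0, 0, 0, -1]
    - [-1, 0, 0, 0, 0, 0, -1]
    - [-1, 0, 0, 0, 0, 0, -1]
    - [-1, 0, 0, 0, 0, 0, -1]
    - [-1, 0, 0, 0, 0, 0, -1]
    - [-1, 0, 0, 0, 0, 0, -0.2]

```text
t: 62.38
ee_pos: [473.0, -35.7, 199.7]
orientation: [0.098, -3.14, 0.0]
ft_force: [0.1, 0.5, 0.5]
width: 0.3
grasp_force: 0.0
```

Run:
```python
from h import *; from heels import heels
im=grab("wrist");heels(im,71); print(get_obs()["qpos"].round(2)); im=grab("top"); save(im,"top2.png",(220,80,540,320),2.5)
W=cloud(im);c,s=np.cos(YAW),np.sin(YAW);L=(W[...,:2]-C0)@np.array([[c,-s],[s,c]])
m=(W[...,2]>50)&(W[...,2]<75)&(L[...,0]>-225)&(L[...,0]<-180)&(np.abs(L[...,1])<25)&(im["pixels"].sum(-1)<150); Q=np.c_[L[m],W[m][:,2]]
if len(Q): print(len(Q),np.percentile(Q,[3,50,97],axis=0).round(1))
Rt=rot(YAW+np.pi/2,-.2); go(cab(-240,0,150),Rt); go(cab(-240,0,48))
```

```text
heel px [321. 201.] area 1405 xy 482.6 -35.8 yaw 0.090 cost 0.13 z 72.2
heel px [392. 204.] area 1432 xy 479.7 41.9 yaw 0.007 cost 0.11 z 72.3
heel px [388. 253.] area 736 xy 544.3 45.8 yaw 0.013 cost 0.82 z 72.3
[-0.1   0.23  1.97 -0.    0.93 -1.73]
9 [[-191.4    6.3   53.4]
 [-186.5    6.9   64.2]
 [-181.1    9.7   68.8]]
shift [2.    1.002 0.997] then turn [-0.002 -1.665  0.002]
shift [2.    1.002 3.037] then turn [0. 0. 0.]
```

View pics/top2.png

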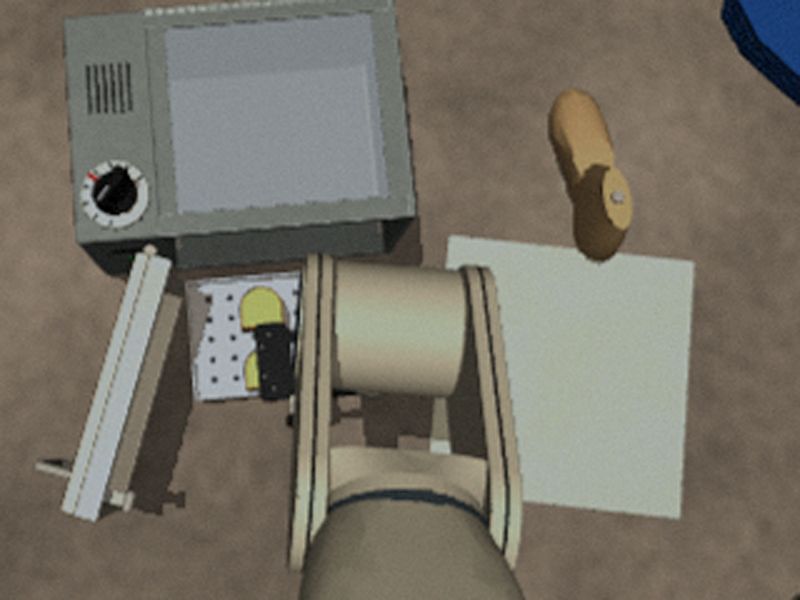

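Call:
step_arm:
  plan:
    - [-1, 0.67, 0.33, 0, 0, 0, 0]
    - [-1, 0.67, 0.33, 0, 0, 0, 0]
    - [-1, 0.67, 0.33, 0, 0, 0, 0]
    - [-1, 0, 0, 0, 0, -0.85, 0]
    - [-1, 0, 0, 0, 0, -0.82, 0]
    - [-1, 0, 0, 0, 0, 0, 0]

```text
t: 63.22
ee_pos: [368.6, 7.5, 199.8]
orientation: [-0.089, 2.94, 0.009]
ft_force: [0.4, -0.2, -0.2]
width: 0.1
grasp_force: 0.0
```

Run:
```python
from h import *
Rt=rot(YAW+np.pi/2,-.2); go(cab(-242,0,48),Rt); print(get_obs()["qpos"].round(2))
```

```text
shift [0.604 0.013 2.975] then turn [ 0.    -0.001  0.002]
[-0.03 -0.02  2.3   0.03  0.67 -1.68]
```

Call:
step_arm:
  plan:
    - [-1, 0.12, 0, 0.6, 0, 0, 0]
    - [-1, 0.12, 0, 0.6, 0, 0, 0]
    - [-1, 0.12, 0, 0.6, 0, 0, 0]
    - [-1, 0.12, 0, 0.6, 0, 0, 0]
    - [-1, 0.12, 0, 0.57, 0, 0, 0]
    - [-1, 0, 0, 0, 0, 0, 0]
    - [-1, 0, 0, 0, 0, 0, 0]

```text
t: 64.1
ee_pos: [371.3, 7.5, 48.9]
orientation: [-0.091, 2.939, 0.009]
ft_force: [0.5, 0.4, 0.4]
width: 0.5
grasp_force: 0.0
```

Run:
```python
from h import *
o=get_obs();print(o["qpos"].round(2),R.from_rotvec(o["orientation"]).as_matrix()[:,2].round(3)); ux=np.array([np.cos(YAW),np.sin(YAW),0]); go(o["ee_pos"]+100*ux);go(cab(-28,0,48),rot(YAW+np.pi/2,-.2))
```

```text
[-0.03  0.39  2.4   0.11  0.16 -1.77] [ 0.199  0.012 -0.98 ]
shift [-1.96  -0.003  0.399] then turn [0. 0. 0.]
shift [-4.135  0.01   0.86 ] then turn [0.001 0.008 0.011]
```

Call:
step_arm:
  plan:
    - [-1, -0.15, 0, 0.03, 0, 0, 0]
    - [-1, -0.2, 0, 0.04, 0, 0, 0]
    - [-1, -0.2, 0, 0.04, 0, 0, 0]
    - [-1, -0.25, 0, 0.05, 0, 0, 0]
    - [-1, -0.3, 0, 0.06, 0, 0, 0]
    - [-1, -0.3, 0, 0.06, 0, 0, 0]
    - [-1, -0.3, 0, 0.06, 0, 0, 0]
    - [-1, -0.3, 0, 0.06, 0, 0, 0]
    - [-1, -0.3, 0, 0.06, 0, 0, 0]
    - [-1, -0.3, 0, 0.06, 0, 0, 0]
    - [-1, -0.3, 0, 0.06, 0, 0, 0]
    - [-1, -0.3, 0, 0.06, 0, 0, 0]
    - [-1, -0.3, 0, 0.06, 0, 0, 0]
    - [-1, -0.2, 0, 0.04, 0, 0, 0]
    - [-1, -0.15, 0, 0.03, 0, 0, 0]
    - [-1, 0, 0, 0, 0, 0, 0]

```text
t: 66.1
ee_pos: [567.8, 19.7, 49.7]
orientation: [-0.091, 2.937, 0.009]
ft_force: [-0.6, 0.0, 1.3]
width: 0.3
grasp_force: 0.0
```

Call:
step_arm:
  plan:
    - [-1, -0.1, 0, 0.02, 0, 0, 0]
    - [-1, -0.1, 0, 0.02, 0, 0, 0]
    - [-1, -0.04, 0, 0.01, 0, 0, 0]
    - [-1, 0, 0, 0, 0, 0, 0]

```text
t: 66.6
ee_pos: [579.1, 20.5, 49.4]
orientation: [-0.092, 2.938, 0.009]
ft_force: [0.3, -0.4, -0.2]
width: 0.3
grasp_force: 0.0
```

Call:
step_arm:
  plan:
    - [-1, -0.04, 0, 0.01, 0, 0, 0]
    - [-1, -0.04, 0, 0.01, 0, 0, 0]
    - [-1, 0, 0, 0, 0, 0, 0]

```text
t: 66.97
ee_pos: [583.2, 20.7, 49.2]
orientation: [-0.091, 2.938, 0.009]
ft_force: [-0.5, 0.3, 0.6]
width: 0.1
grasp_force: 0.2
```

Run:
```python
from h import *; from heels import heels
im=grab("wrist"); save(im,"w4.png"); im=grab("top"); heels(im,71,80)
W=cloud(im);c,s=np.cos(YAW),np.sin(YAW);L=(W[...,:2]-C0)@np.array([[c,-s],[s,c]])
m=(W[...,2]>28)&(W[...,2]<72)&(L[...,0]<5)&(L[...,0]>-190)&(abs(L[...,1])<125); print(m.sum(),np.c_[L[m],W[m][:,2]][::15].round())
```

```text
26 [[   4. -118.   70.]
 [ -29.  117.   57.]]
```

View pics/w4.png

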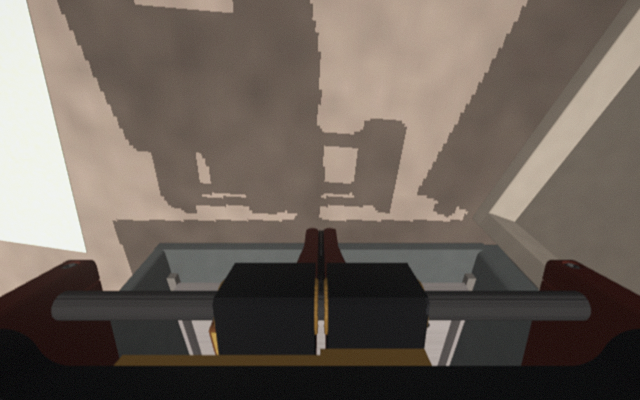

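The tray is inside the chamber; the fingers hide its front at (320,240). I'll keep pushing until it meets a stop.

Call:
step_arm:
  plan:
    - [-1, -0.04, 0, 0.01, 0, 0, 0]
    - [-1, -0.04, 0, 0.01, 0, 0, 0]
    - [-1, 0, 0, 0, 0, 0, 0]

```text
t: 67.45
ee_pos: [583.8, 20.9, 48.1]
orientation: [-0.092, 2.945, 0.009]
ft_force: [-9.7, -0.5, 7.8]
width: 0.2
grasp_force: 5.1
```

Call:
step_arm:
  plan:
    - [-1, -0.04, 0, 0.01, 0, 0, 0]
    - [-1, -0.04, 0, 0.01, 0, 0, 0]
    - [-1, 0, 0, 0, 0, 0, 0]

```text
t: 67.82
ee_pos: [584.1, 21.1, 47.0]
orientation: [-0.092, 2.953, 0.009]
ft_force: [-20.4, -2.0, 15.5]
width: 0.6
grasp_force: 10.5
```

Call:
step_arm:
  plan:
    - [-1, 0.3, 0, -0.06, 0, 0, 0]
    - [-1, 0.6, 0, -0.12, 0, 0, 0]
    - [-1, 0.6, 0, -0.12, 0, 0, 0]
    - [-1, 0.6, 0, -0.5, 0, 0.8, 0]
    - [0, 0, 0, -0.9, 0, 0.87, 0]
    - [0, 0, 0, -0.9, 0, 0, 0]
    - [0, 0, 0, -0.9, 0, 0, 0]
    - [0, 0, 0, -0.9, 0, 0, 0]
    - [0, 0, 0, 0, 0, 0, 1]
    - [0, 0, 0, 0, 0, 0, 1]
    - [0, 0, 0, 0, 0, 0, 1]
    - [0, 0, 0, 0, 0, 0, 1]
    - [0, 0, 0, 0, 0, 0, 1]
    - [0, 0, 0, 0, 0, 0, 1]
    - [0, 0, 0, 0, 0, 0, 1]
    - [0, 0, 0, 0, 0, 0, 1]

```text
t: 69.82
ee_pos: [475.8, 14.2, 246.8]
orientation: [1.368, 2.826, 0.001]
ft_force: [-0.0, -0.3, -0.6]
width: 44.3
grasp_force: 0.0
```

Call:
step_arm:
  plan:
    - [0, 0, 0, 0, 0, 0, 1]
    - [0, 0, 0, 0, 0, 0, 1]
    - [0, 0, 0, 0, 0, 0, 1]
    - [0, 0, 0, 0, 0, 0, 1]
    - [0, 0, 0, 0, 0, 0, 1]
    - [0, 0, 0, 0, 0, 0, 1]
    - [0, 0, 0, 0, 0, 0, 1]
    - [0, 0, 0, 0, 0, 0, 0.84]
    - [0, 0, 0, 0, 0, 0, 0]

```text
t: 70.95
ee_pos: [475.8, 14.1, 246.8]
orientation: [2.496, 1.905, 0.002]
ft_force: [0.4, 0.1, 0.2]
width: 43.7
grasp_force: 0.0
```

Run:
```python
from h import *; from heels import heels
print(get_obs()["qpos"].round(2),get_obs()["ee_pos"])
im=grab("top"); W=cloud(im);m=(W[...,2]>120)&(W[...,2]<195)&(np.abs(W[...,0]-385)<50)&(np.abs(W[...,1]-275)<60)
Q=W[m];print(len(Q)); print(Q[Q[:,2]>170][::6].round())
save(im,"top3.png",(220,60,540,300),2.5)
go([381,263,268],rot(-.269))
```

```text
[ 0.    0.17  1.93 -0.    1.04  0.27] [475.76364313  14.14776073 246.77076747]
72
[[387. 271. 187.]
 [385. 269. 192.]
 [384. 256. 189.]
 [382. 262. 191.]
 [382. 248. 188.]
 [380. 260. 190.]
 [379. 245. 192.]
 [377. 260. 190.]
 [377. 245. 191.]
 [375. 250. 190.]
 [372. 246. 190.]]
shift [ 4.305 -3.133 -0.43 ] then turn [ 0.015 -0.002  0.028]
```

View pics/top3.png

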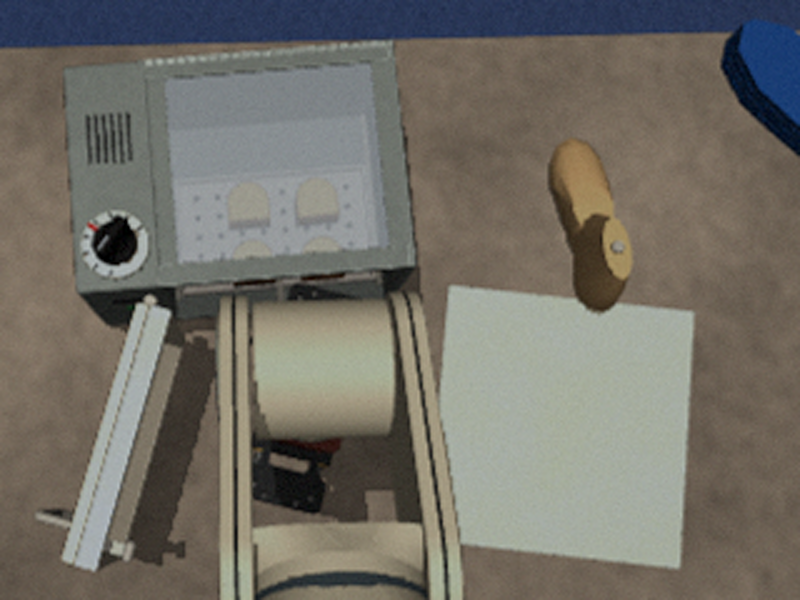

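The top view shows the tray home with all four heels visible through the window and the door still at about 1.9 rad. I'll go back to the handle at (381,263).

Call:
step_arm:
  plan:
    - [0, 0.717, -0.522, -0.04, 0, 0, 0]
    - [0, 0.717, -0.522, -0.04, 0, 0, 0]
    - [0, 0.717, -0.522, -0.04, 0, 0, 0]
    - [0, 0.717, -0.522, -0.04, 0, 0, 0]
    - [0, 0.717, -0.522, -0.04, 0, 0, 0]
    - [0, 0.717, -0.522, -0.04, 0, 0, 0]
    - [0, 0, 0, 0, 0, 0, 0]
    - [0, 0, 0, 0, 0, 0, 0]

```text
t: 72.0
ee_pos: [381.4, 262.8, 258.4]
orientation: [2.495, 1.907, 0.001]
ft_force: [0.3, -0.0, 0.1]
width: 43.7
grasp_force: 0.0
```

Run:
```python
from h import *
go([381,263,148],rot(-.269)); im=grab("wrist");W=cloud(im)
m=(W[...,2]>100)&(W[...,2]<195)&(np.abs(W[...,0]-385)<50)&(np.abs(W[...,1]-275)<60); Q=W[m]
u=np.array([np.cos(-.269),np.sin(-.269)]);v=np.array([-u[1],u[0]])
for lo,hi in((110,180),(184,195)):
    q=Q[(Q[:,2]>lo)&(Q[:,2]<hi)]; d=q[:,:2]-[381,263]; print(len(q), "along y",np.percentile(d@u,[3,50,97]).round(1),"along x(-)",np.percentile(d@v,[3,50,97]).round(1)) if len(q) else 0
```

```text
shift [ 0.003 -0.012  2.208] then turn [0.011 0.003 0.026]
1831 along y [-31.6  11.1  57.2] along x(-) [-33.6 -32.7   7. ]
835 along y [-27.   -0.2  53.9] along x(-) [-33.5 -26.5   5.6]
```

Call:
step_arm:
  plan:
    - [0, 0, -0.01, 0.6, 0, 0, 0]
    - [0, 0, 0, 0.6, 0, 0, 0]
    - [0, 0, 0, 0.6, 0, 0, 0]
    - [0, 0, 0, 0.4, 0, 0, 0]
    - [0, 0, 0, 0, 0, 0, 0]
    - [-1, 0, 0, 0, 0, 0, 0]
    - [-1, 0, 0, 0, 0, 0, 0]
    - [-1, 0, 0, 0, 0, 0, 0]
    - [-1, 0, 0, 0, 0, 0, 0]

```text
t: 73.18
ee_pos: [380.9, 263.3, 149.0]
orientation: [2.498, 1.904, 0.002]
ft_force: [0.1, 0.2, 4.5]
width: 9.5
grasp_force: 30.0
```

Call:
step_arm:
  plan:
    - [-1, -0.456, -0.083, 0, 0, 0, -0.833]
    - [-1, -0.456, -0.083, 0, 0, 0, -0.833]
    - [-1, -0.456, -0.083, 0, 0, 0, -0.833]
    - [-1, -0.456, -0.083, 0, 0, 0, -0.833]
    - [-1, -0.456, -0.083, 0, 0, 0, -0.833]
    - [-1, -0.456, -0.083, 0, 0, 0, -0.833]
    - [-1, 0, 0, 0, 0, 0, 0]

```text
t: 74.05
ee_pos: [353.2, 127.5, 148.9]
orientation: [1.825, 2.557, -0.001]
ft_force: [-5.7, -0.7, 9.7]
width: 9.0
grasp_force: 30.0
```

Call:
step_arm:
  plan:
    - [-1, -0.456, -0.083, 0, 0, 0, -0.833]
    - [-1, -0.456, -0.083, 0, 0, 0, -0.833]
    - [-1, -0.456, -0.083, 0, 0, 0, -0.833]
    - [-1, -0.456, -0.083, 0, 0, 0, -0.833]
    - [-1, -0.456, -0.083, 0, 0, 0, -0.833]
    - [-1, -0.456, -0.083, 0, 0, 0, -0.833]
    - [-1, -0.456, -0.083, 0, 0, 0, -0.833]
    - [-1, -0.456, -0.083, 0, 0, 0, -0.833]
    - [-1, -0.456, -0.083, 0, 0, 0, -0.833]
    - [-1, -0.456, -0.083, 0, 0, 0, -0.833]
    - [-1, -0.456, -0.083, 0, 0, 0, -0.833]
    - [-1, 0, 0, 0, 0, 0, 0]

```text
t: 75.55
ee_pos: [502.3, -65.5, 149.0]
orientation: [0.217, 3.132, -0.003]
ft_force: [-2.5, -6.2, 6.5]
width: 9.3
grasp_force: 30.0
```

```bash
cat > ang.py <<'E'
from h import *
o=get_obs();H=cab(-18,130);p=o["ee_pos"][:2]-H;h=cab(-71,-96)-H
print(np.hypot(*p),((np.arctan2(h[1],h[0])-np.arctan2(p[1],p[0])+np.pi)%(2*np.pi)-np.pi),o["ft_force"])
y=R.from_rotvec(o["orientation"]).apply([0,1,0]);print(np.arctan2(y[1],y[0])-YAW-np.pi/2)
E
python3 ang.py
```

```text
231.884134177491 0.19105254526800763 [-2.54628272 -6.22350318  6.47091554]
-0.1989750781315749
```

Call:
step_arm:
  plan:
    - [-1, -0.456, -0.083, 0, 0, 0, -0.833]
    - [-1, -0.228, -0.045, 0, 0, 0, -0.417]
    - [-1, -0.228, -0.045, 0, 0, 0, -0.417]
    - [-1, 0, 0, 0, 0, 0, 0]

```text
t: 76.05
ee_pos: [546.6, -77.2, 149.0]
orientation: [-0.096, 3.138, -0.003]
ft_force: [-0.7, -5.8, 3.0]
width: 9.3
grasp_force: 30.0
```

```bash
python3 ang.py
```

```text
231.74308257120651 -0.007193125502366726 [-0.65912155 -5.75629976  2.95144699]
0.0009434227096343228
```

Call:
step_arm:
  plan:
    - [-1, -0.05, 0, 0, 0, 0, 0]
    - [-1, 0, 0, 0, 0, 0, 0]

```text
t: 76.3
ee_pos: [547.7, -77.4, 149.0]
orientation: [0.096, -3.14, 0.004]
ft_force: [-3.6, -9.3, 2.8]
width: 9.5
grasp_force: 30.0
```

Call:
step_arm:
  plan:
    - [-1, 0.05, 0, 0, 0, 0, 0]
    - [-1, 0, 0, 0, 0, 0, 0]
    - [0, 0, 0, 0, 0, 0, 0]
    - [0, 0, 0, 0, 0, 0, 0]
    - [0, 0, 0, 0, 0, 0, 0]
    - [0, 0, 0, -0.8, 0, 0, 0]
    - [0, 0, 0, -1, 0, 0, 0]
    - [0, 0, 0, -1, 0, 0, 0]
    - [0, 0, 0, -1, 0, 0, 0]
    - [0, 0, 0, 0, 0, 0, 0]

```text
t: 77.55
ee_pos: [547.8, -76.1, 343.2]
orientation: [-0.095, 3.131, -0.003]
ft_force: [-0.3, 0.8, -1.1]
width: 43.9
grasp_force: 0.0
```

Run:
```python
from h import *
im=grab("top"); W=cloud(im); np.save("top4.npy",im,allow_pickle=True)
d=(np.abs(W[...,2]-249)<6)&(np.abs(W[...,0]-644)<40)&(np.abs(W[...,1]-190)<40);q=W[d];print("bar top",q.mean(0),len(q))
cx=ray(im,240+(131+.5)/5-.5,75+(408+.5)/5-.5,212);print(cx)
save(im,"top4c.png",(240,130,300,185),10)
p=W[(W[...,2]>195)&(W[...,0]>555)&(W[...,0]<600)&(np.abs(W[...,1]-0)<60)]
for y0 in(-50,-25,0,25,50): 
    e=p[abs(p[:,1]-y0)<6]; print(y0,e[:,0].min().round(1) if len(e) else None, (610-36-0.0605*(y0-22.8)).__round__(1))
im=grab("side");W=cloud(im);d=(np.abs(W[...,2]-249)<6)&(np.abs(W[...,0]-644)<40)&(np.abs(W[...,1]-190)<40);q=W[d];print("side bar top",q.mean(0),len(q))
```

```text
bar top [644.82738975 189.88170186 249.16046567] 106
[647.03900139 189.43860788 212.        ]
-50 555.0 578.4
-25 555.0 576.9
0 555.0 575.4
25 573.4 573.9
50 572.2 572.4
side bar top [644.77051614 191.14522149 247.41905109] 57
```

View pics/top4c.png

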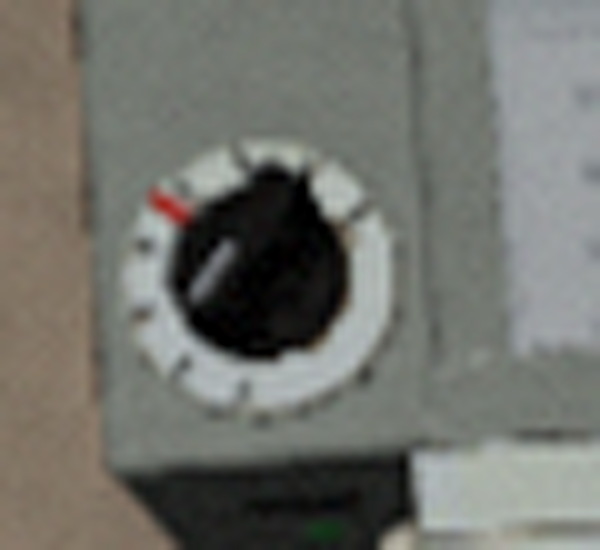

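The crop shows the door flush. The dial's white pointer runs from (235,240) to (195,302), about 0.63 rad, and the red mark is at (170,205). I'll move above the dial.

Run:
```python
from h import *
go([645,190.5,300],rot(1.0))
```

```text
shift [-2.31   5.195  0.776] then turn [1.000e-03 1.300e-02 5.265e+00]
```

Call:
step_arm:
  plan:
    - [0, -0.33, 0.742, 0, 0, 0, 0]
    - [0, -0.33, 0.742, 0, 0, 0, 0]
    - [0, -0.33, 0.742, 0, 0, 0, 0]
    - [0, -0.33, 0.742, 0, 0, 0, 0]
    - [0, -0.33, 0.742, 0, 0, 0, 0]
    - [0, -0.33, 0.742, 0, 0, 0, 0]
    - [0, -0.33, 0.742, 0, 0, 0, 0]
    - [0, 0, 0, 0.4, 0, 0, 1]
    - [0, 0, 0, 0.38, 0, 0, 1]
    - [0, 0, 0, 0, 0, 0, 1]
    - [0, 0, 0, 0, 0, 0, 1]
    - [0, 0, 0, 0, 0, 0, 1]
    - [0, 0, 0, 0, 0, 0, 0.2]
    - [0, 0, 0, 0, 0, 0, 0]
    - [0, 0, 0, 0, 0, 0, 0]

```text
t: 79.53
ee_pos: [645.0, 190.2, 299.3]
orientation: [0.871, 3.018, -0.001]
ft_force: [0.5, 0.2, 0.2]
width: 43.9
grasp_force: 0.0
```

```bash
cat > dial.py <<'E'
from h import *
import sys
im=grab("wrist");W=cloud(im);p=im["pixels"].astype(int)
b=(W[...,2]>243)&(W[...,2]<256)&(np.abs(W[...,0]-645)<35)&(np.abs(W[...,1]-190)<35)
v,u=np.nonzero(b); print("bar px",u.min(),u.max(),v.min(),v.max())
(c,wh,a)=cv2.minAreaRect(W[b][:,:2].astype(np.float32)); print("bar",c,wh,a,np.median(W[b][:,2]))
w=b&(p.min(-1)>110); q=W[w][:,:2]; print("white",len(q))
if len(q)>5:
    m=q.mean(0); e=np.linalg.eigh(np.cov(q.T))[1][:,1]; e*=np.sign(e@(m-np.array(c))); print("line dir angle",np.arctan2(e[1],e[0]),"centre->mean",np.arctan2(*(m-c)[::-1]),np.hypot(*(m-c)))
    for a in(np.arctan2(e[1],e[0]),np.arctan2(*(m-c)[::-1])): print("dial",((YAW+np.pi)-a)%(2*np.pi))
r=(p[...,0]>110)&(p[...,1]<70)&(p[...,2]<70)&(np.abs(W[...,0]-655)<40)&(np.abs(W[...,1]-205)<40)&(W[...,2]<230)&(W[...,2]>200)
if r.sum()>3: m=W[r].mean(0);print("red",m,r.sum(),"angle",(YAW+np.pi-np.arctan2(m[1]-c[1],m[0]-c[0]))%(2*np.pi))
if len(sys.argv)>1: save(im,sys.argv[1],(max(0,u.min()-60),max(0,v.min()-60),min(640,u.max()+60),min(400,v.max()+60)),3)
E
python3 dial.py
```

```text
bar px 309 328 192 241
bar (643.6639404296875, 187.99063110351562) (14.010111808776855, 41.41935729980469) 53.94923782348633 249.91013665370198
white 42
line dir angle 2.509442097290919 centre->mean 2.515564579955084 10.829096178540272
dial 0.6926505562988745
dial 0.6865280736347095
red [661.19949059 210.5835707  213.53524951] 38 angle 2.2913255721618753
```

Run:
```python
from h import *
go([644,188.7,224.5],rot(.941))
```

```text
shift [ 0.004 -0.038  1.5  ] then turn [0.    0.007 0.564]
```

Call:
step_arm:
  plan:
    - [0, 0, -0.038, 0.5, 0, 0, 0.56]
    - [0, 0, 0, 0.5, 0, 0, 0]
    - [0, 0, 0, 0.47, 0, 0, 0]
    - [0, 0, 0, 0, 0, 0, 0]

```text
t: 80.08
ee_pos: [643.1, 188.3, 224.4]
orientation: [-0.972, -2.985, 0.003]
ft_force: [0.2, -0.6, -0.1]
width: 43.5
grasp_force: 0.0
```

Call:
step_arm:
  plan:
    - [-1, 0, 0, 0, 0, 0, 0]
    - [-1, 0, 0, 0, 0, 0, 0]
    - [-1, 0, 0, 0, 0, 0, 0]
    - [-1, 0, 0, 0, 0, 0, 0]

```text
t: 80.58
ee_pos: [644.4, 188.4, 227.2]
orientation: [0.973, 2.985, 0.0]
ft_force: [-1.1, -0.4, 4.1]
width: 14.2
grasp_force: 30.0
```

Call:
step_arm:
  plan:
    - [-1, 0, 0, 0, 0, 0, 0.9]
    - [-1, 0, 0, 0, 0, 0, 0.9]
    - [-1, 0, 0, 0, 0, 0, 0.9]
    - [-1, 0, 0, 0, 0, 0, 0.9]
    - [-1, 0, 0, 0, 0, 0, 0.9]
    - [-1, 0, 0, 0, 0, 0, 0.9]
    - [-1, 0, 0, 0, 0, 0, 0.9]
    - [-1, 0, 0, 0, 0, 0, 0.9]
    - [-1, 0, 0, 0, 0, 0, 0.9]
    - [-1, 0, 0, 0, 0, 0, 0.9]
    - [-1, 0, 0, 0, 0, 0, 0.9]
    - [-1, 0, 0, 0, 0, 0, 0.9]
    - [-1, 0, 0, 0, 0, 0, 0.9]
    - [-1, 0, 0, 0, 0, 0, 0.9]
    - [-1, 0, 0, 0, 0, 0, 0.8]
    - [-1, 0, 0, 0, 0, 0, 0]

```text
t: 82.58
ee_pos: [644.0, 188.3, 227.2]
orientation: [2.827, 1.369, 0.001]
ft_force: [-3.0, -1.8, 5.4]
width: 13.6
grasp_force: 30.0
```

Call:
step_arm:
  plan:
    - [-1, 0, 0, 0, 0, 0, 0]
    - [0, 0, 0, 0, 0, 0, 0]
    - [0, 0, 0, 0, 0, 0, 0]
    - [0, 0, 0, 0, 0, 0, 0]
    - [0, 0, 0, -0.6, 0, 0, 0]
    - [0, 0, 0, -0.9, 0, 0, 0]
    - [0, 0, 0, 0, 0, 0, 0]
    - [0, 0, 0, 0, 0, 0, 0]

```text
t: 83.58
ee_pos: [643.9, 188.6, 300.8]
orientation: [2.826, 1.371, 0.0]
ft_force: [0.8, -0.7, -1.1]
width: 43.7
grasp_force: 0.0
```

```bash
python3 dial.py d1.png
```

```text
bar px 313 329 191 240
bar (643.9928588867188, 187.80313110351562) (41.426841735839844, 13.396119117736816) 51.399051666259766 249.8652097629183
white 57
line dir angle 0.9046191698430673 centre->mean 0.916696452503758 10.917461008356153
dial 2.297473483746726
dial 2.2853962010860354
red [661.77936736 210.61715017 213.33141068] 31 angle 2.2934929403212934
```

View pics/d1.png

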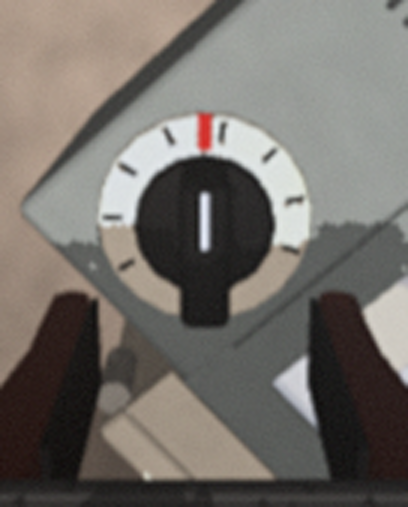

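The white pointer at (205,220) lines up with the red mark at (205,132); both measure 2.29. I'll lift clear and take a last look.

Call:
step_arm:
  plan:
    - [0, 0, 0, -0.9, 0, 0, 0]
    - [0, 0, 0, -0.9, 0, 0, 0]
    - [0, -0.9, 0.6, 0, 0, 0, 0]
    - [0, -0.9, 0.6, 0, 0, 0, 0]
    - [0, -0.9, 0.6, 0, 0, 0, 0]
    - [0, -0.9, 0.6, 0, 0, 0, 0]
    - [0, -0.9, 0.6, 0, 0, 0, 0]
    - [0, 0, 0, 0, 0, 0, 0]
    - [0, 0, 0, 0, 0, 0, 0]

```text
t: 84.75
ee_pos: [622.3, -80.6, 390.1]
orientation: [-2.826, -1.37, 0.001]
ft_force: [0.0, 0.0, -1.1]
width: 44.0
grasp_force: 0.0
```

Run:
```python
from h import *
im=grab("side"); save(im,"s2.png",(210,150,370,270),5)
im=grab("top"); W=cloud(im);p=W[(W[...,2]>195)&(W[...,2]<212)&(W[...,0]>555)&(W[...,0]<620)]
for y0 in(-95,-80,-50,-25,0,25,50,100): 
    e=p[abs(p[:,1]-y0)<6]; print(y0,e[:,0].min().round(1) if len(e) else None, round(610-36-0.0605*(y0-22.8),1))
print(get_obs()["ee_pos"])
```

```text
-95 None 581.1
-80 None 580.2
-50 577.5 578.4
-25 576.5 576.9
0 575.5 575.4
25 573.3 573.9
50 572.0 572.4
100 569.7 569.3
[622.58564157 -79.61113177 390.68933931]
```

View pics/s2.png

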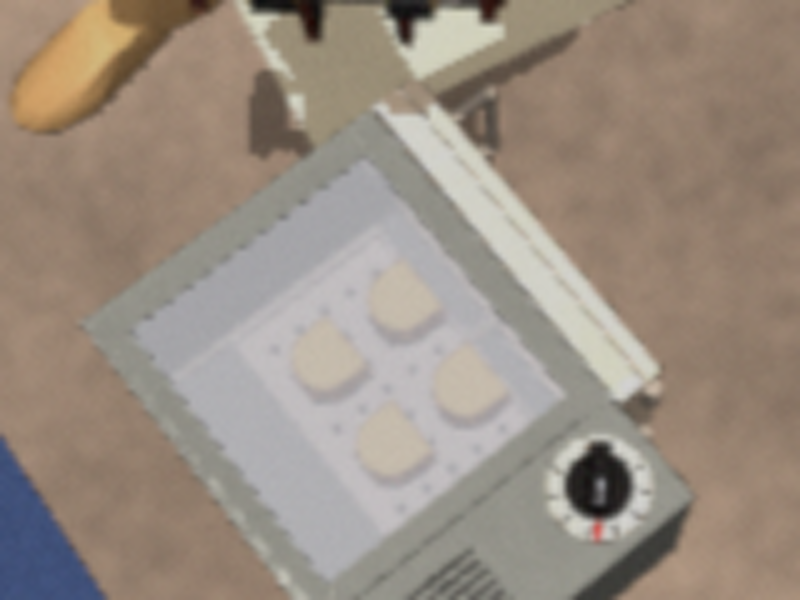

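The side view shows all four heels upright on the tray, the door flush, and the pointer at the red mark (598,530). I'm handing the job in.

```bash
python3 -c "
from workcell import ctrl; print(ctrl.close_job())"
```

```text
the job is handed in; nothing more can be done
None
```

I handed the job in at about 85 s: four heels stand yellow side up on the tray, the tray is home, the door is snapped shut, and the dial, turned last, is at the red mark (about 2.29 rad).

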